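Set up the crucible stand over the spirit lamp

TASK

Set up the crucible for ashing on the grey heat-proof board: stand the spirit lamp in the middle of the board, put the four-legged stand astride it with the wick under the centre of the ring, lay the clay triangle centred on the ring, and seat the crucible upright in the triangle. Stand the lamp's white snuffer cap, the way up it is now, on the board to the right of the stand, ready to hand. The lamp is filled, so keep it upright all the time, do not tip the crucible over, and leave the matchbox and the tape roll where they are.

Things in the scene. Friction and masses are not known exactly. Their poses are not given: they have to be found in the camera images.
- board: Grey heat-proof board fixed flat on the desk, 170 (its x) x 260 (its y) x 6 mm. Origin: centre of its underside. Its x axis points away from the robot, turned 0.1 to 0.4 rad to the left; y along its length to the left, so its right-hand end, seen from the robot, is at -y. The microwave, 0.28 m high, stands close behind it, from its left end to past its right end: swing round in front of it.
- lamp: Spirit lamp, unlit: round steel body 54 mm across and straight from 3 to 32 mm height, shoulder to 45 mm, narrow brass collar (23 mm) with white wick, 65 mm high in all, 0.14 kg. Origin: centre of its underside, z up. Grasp the body.
- stand: Dark steel burner stand. Flat ring on top: 66 mm outside, 54 mm inside, 6 mm thick, upper face 105 mm above the feet. Four legs 6 mm thick splay to feet (9 mm wide) 57 mm from the axis, midway between its x and y axes. 0.16 kg. Origin: on the axis at foot level, z up. Grasp the ring from outside along its x or y axis. The lamp goes between the legs, some 15 mm to spare; it cannot pass the ring.
- triangle: Pipeclay triangle lying flat: three cream clay tubes 50 mm long, 9 mm thick, on steel wire; wire tails at the corners reach 62 mm from the centre. Origin: centre, at its underside, z up. Tube middles lie 22.5 mm from it at 0, 120, 240 degrees from its x axis, tubes square to that; tails at 60, 180, 300. Grasp one tube across its middle, one finger inside. The opening takes a 36 mm circle. 0.04 kg.
- crucible: White porcelain crucible, open at the top, 48 mm high: 25 mm across at the foot, widening to 48 mm at 33 mm height and 50 mm at the rim; wall 3 mm. 0.05 kg. Origin: centre of its underside, z up. Grasp across the outside of the upper third. Seated in the triangle it hangs by its taper, its foot about 10 mm below the tubes' underside.
- cap: White snuffer cap of the lamp, a plain cylinder with closed top standing on its open rim, 31 mm across, 30 mm high, 0.02 kg. Origin: centre of its underside, z up.
- matchbox: Closed matchbox 38 x 50 x 15 mm lying on the desk; leave it alone. Origin: centre of its underside, long side along its y.
- tape_roll: Roll of cream tape lying flat, 67 mm across, 19 mm high; leave it alone. Origin: centre of its underside.
Things that resemble listed ones, but are neither listed nor needed, are in the scene too. Of the things shaped like the cap, the white one is meant.

How it is judged (in metres and radians):
At the end, for the whole second after the job is handed in: Lamp on the board, 20 mm from its middle at most; stand on the board, axes within 14 mm; triangle flat on the ring within 10 mm; crucible seated upright, axis within 5 mm, foot 6.5 to 13.5 mm below the tubes; cap rim down, 58 to 116 mm right of the board's middle, wholly on it; all at rest (horizontal distance between lamp and board below 0.02 m and z of lamp in the frame of board between 0.003 and 0.009 m and angle between each of lamp, triangle's own z axis and vertical below 0.08 rad and horizontal distance between stand and lamp below 0.014 m and z of stand in the frame of board between 0.003 and 0.009 m and angle between stand's own z axis and vertical below 0.06 rad and horizontal distance between triangle and stand below 0.01 m and z of triangle in the frame of stand between 0.102 and 0.108 m and horizontal distance between crucible and triangle below 0.005 m and z of crucible in the frame of triangle between -0.0135 and -0.0065 m and angle between crucible's own z axis and vertical below 0.12 rad and x of cap in the frame of board between -0.071 and 0.071 m and y of cap in the frame of board between -0.116 and -0.058 m and z of cap in the frame of board between 0.003 and 0.009 m and angle between cap's own z axis and vertical below 0.1 rad and linear speed of each of lamp, stand, triangle, crucible, cap below 0.02 m/s); the robot touches nothing.
It fails at once if the lamp is tipped (angle between lamp's own z axis and vertical above 0.7 rad).
It fails at once if the crucible is tipped over (angle between crucible's own z axis and vertical above 0.9 rad).
It fails at once if the matchbox is moved by more than 20 mm (distance of matchbox from where it was at the start of the episode above 0.02 m).
It fails at once if the tape roll is moved by more than 20 mm (distance of tape_roll from where it was at the start of the episode above 0.02 m).
It also fails if it takes over 134 s, if anything falls off the work surface, if the arm or the gripper's body presses on something with over 40 N, if the wrist force passes 120 N, or if a joint passes its speed limit or range.

ROBOT

A 6-joint arm with a two-finger parallel gripper is mounted at the origin on a cart in front of the work surface, level with it; the furniture and walls round the work are solid. World frame = base frame: x ahead of the robot, y to its left, z up, the work surface at z = 0. Lengths are in mm, angles in rad, forces in N, time in s.
With the tool pointing down it reaches from about 275 to 1000 mm from the base axis. Payload 8.4 kg.
Tool frame: the origin (TCP) lies between the finger pads; the fingertips stand 8 mm ahead of it and the grasp point (between the pads) lies 11 mm behind it (tcp_to_tips is the distance from the TCP to the fingertips, in mm); z points along the fingers, y is the line along which they close (so a half turn about z gives the same grasp; the last joint's range is limited). The gripper opens to 85 mm and grips with 20 to 120 N. Pads are 22 mm wide; open, the fingers measure 114 mm over their backs; the gripper's body (76 mm by 85 mm) begins 54 mm behind the grasp point. The pads swing forward as they close: fully open they stand 13 mm farther back than shut.
Start: joints at [1.311, 0.353, 1.633, -0, 1.155, -0.002], TCP at [159.345, 604.349, 239.281] pointing down, gripper open.
Joint ranges: [-2.63, 2.63], [-0.92, 2.1], [0.06, 2.66], [-1.3, 4.44], [0, 2.69], [-3.02, 3.02]. Speed limits (rad/s): [2.22, 2.22, 2.79, 3.14, 3.14, 3.14].

INTERFACE

Orientations are given as [roll, pitch, yaw] about the fixed x, y, z axes, in that order (R = Rz(yaw) Ry(pitch) Rx(roll)).
In Python, from rig import * gives the robot as it stands.
- The arm moves only by the tool step_arm, never from a script. Its argument "motion" is a list of rows, each an object with "claw": the finger opening in mm, from 0 to 85.4; "delta_pos": the shift along the tool's x, y, z in mm, a list of three; "turn": the turn about the tool's z in rad. In form: [{"claw": claw, "delta_pos": [dx, dy, dz], "turn": turn}, ...]. A call has 1 to 8 rows; each row shifts and turns the commanded pose from where the row before left it, along the tool's axes as they then stand; what a row does not reach is not made up. A row lasts 1/12 s, in which the tool goes at most 41.7 mm and 7.16 degrees, less where a joint would pass 70% of its speed; a pose out of reach is approached as far as the arm can. A call is refused whole if a number of a shift passes 41.7 or a number of a turn 0.125, either way. A call with a gripper value outside its range is refused whole. The fingers move at their own pace and stop on an object; "force" is the grip in N (left out, the last holds). Time passes only in rows, so rows that do not move let the fingers close. It gives the time, the measured TCP pose, the force, the opening and the grip force at its end, in the units of the state.
- sense(): the state, without advancing time (a new reading comes with each control period).
- grab_frame(name): name is "scene" or "top" or "wrist"; returns a dict with "img" (400x640x3 uint8, red, green, blue), "vertical_fov" (degrees; the focal length in pixels is half the picture's height over the tangent of half this angle, whatever the lens; pixels are square), "cx", "cy" (the principal point, pixels), "D" ([k1, k2, p1, p2, k3] as OpenCV has them; the pictures are not rectified), "R" (3x3) and "t" (3): a world point X has camera coordinates R X + t. Camera axes: x right, y down, z forward; pixel columns grow to the right and rows downward; lengths in mm; the calibration is good to about 2 mm. A picture is of the moment at which its call begins. There is no depth.
- sign_off(): hands the job in; it is judged then, once.
The state is a dict: "clock": time; "qpos": joint angles; "qvel": joint speeds; "joint_efforts": joint torques, N m; "eef_pos": TCP position; "tcp_rot": TCP orientation; "contact_force": force on the tool from outside, world axes, zero at the start; "wrist_torque": the same for the moment, N m; "opening": opening from 0.0 (shut) to 1.0 (fully open); "grasp_force": force on a finger pad.
Only numpy, scipy, OpenCV 4.12 (cv2) and the standard library are available. Lean on these libraries where they do the work, as an engineer would, in place of code of your own. Each camera call takes 0.05 s, during which the arm holds its last target. There are 200 camera calls.

## Working session

There is one attempt and no reset: what is moved stays moved. The work goes in short steps, Python scripts to look and compute and a tool call to move; the robot and the scene stay as the last step left them, time stands still between calls to the robot, and variables do not carry over. Pictures are saved under pics/ and viewed, at most 14 in all, crops included, and the job is handed in when it is done.

Besides the shell and the picture viewer there is one more tool, called after "Call:" as a command line: name --argument value ..., lists and objects as JSON in quotes. step_arm: Moves the arm, as the interface text tells. Its arguments: {"type":"object","properties":{"motion":{"type":"array","items":{"type":"object","properties":{"claw":{"type":"number"},"delta_pos":{"type":"array","items":{"type":"number"}},"turn":{"type":"number"}}}},"force":{"type":"number"}},"required":["motion"]}

```bash
mkdir -p pics; ls; cat > h.py <<'E'
from rig import *
import numpy as np, cv2
def K(f):
    F=200/np.tan(np.radians(f["vertical_fov"])/2)
    return np.array([[F,0,f["cx"]],[0,F,f["cy"]],[0,0,1.]])
def cast(f,uv,z):
    uv=np.array(uv,float).reshape(-1,1,2)
    n=cv2.undistortPoints(uv,K(f),np.array(f["D"],float)).reshape(-1,2)
    R=np.array(f["R"]);t=np.array(f["t"])
    C=-R.T@t; d=np.c_[n,np.ones(len(n))]@R
    return C+d*((z-C[2])/d[:,2])[:,None]
def proj(f,X):
    R=np.array(f["R"]);r,_=cv2.Rodrigues(R)
    return cv2.projectPoints(np.array(X,float).reshape(-1,3),r,np.array(f["t"],float),K(f),np.array(f["D"],float))[0].reshape(-1,2)
def shot(n,fn=None):
    f=grab_frame(n)
    if fn: cv2.imwrite(f"pics/{fn}.png",np.array(f["img"])[:,:,::-1])
    return f
E
python3 - <<'E'
from h import *
import pickle
for n in("scene","top","wrist"):
    f=shot(n,n+"0"); pickle.dump(f,open(n+"0.pkl","wb"))
    print(n,f["vertical_fov"],f["D"],-np.array(f["R"]).T@f["t"],np.array(f["R"])[2])
print(sense())
E
```

```text
pics
scene 49.19894617310423 [-0.0748549  0.         0.         0.         0.       ] [-140.06634777  523.27476277  582.15599866] [ 0.74356892 -0.3934173  -0.54067373]
top 54.203801176538384 [-0.00340755  0.          0.          0.          0.        ] [546.77190312 118.6794392  906.51604849] [ 0.05401499  0.00709924 -0.99851489]
wrist 59.02302104494263 [0.02530379 0.         0.         0.         0.        ] [ 82.99766278 623.17770551 372.32837557] [ 0.29690702 -0.07815976 -0.9517023 ]
{'clock': 0.15, 'qpos': array([ 1.31058255e+00,  3.53525100e-01,  1.63395845e+00, -3.07878985e-06,
        1.15519191e+00, -2.38343695e-03]), 'qvel': array([ 0.00071839, -0.00166397, -0.00599917, -0.00096161,  0.00166046,
       -0.00151107]), 'joint_efforts': array([ 9.35066373e-05, -6.05632639e+01, -3.42337275e+01,  6.54250925e-05,
        6.16553327e-03, -4.40908622e-06]), 'eef_pos': array([159.2647935 , 604.00298273, 238.71369496]), 'tcp_rot': array([-3.14050984e+00,  2.34545841e-07,  2.88376355e+00]), 'contact_force': array([0.922262  , 0.32737003, 0.66448529]), 'wrist_torque': array([-0.00111788, -0.00489095,  0.01601493]), 'grasp_force': 0.0, 'opening': 1.0045434358811691}
```

View pics/top0.png

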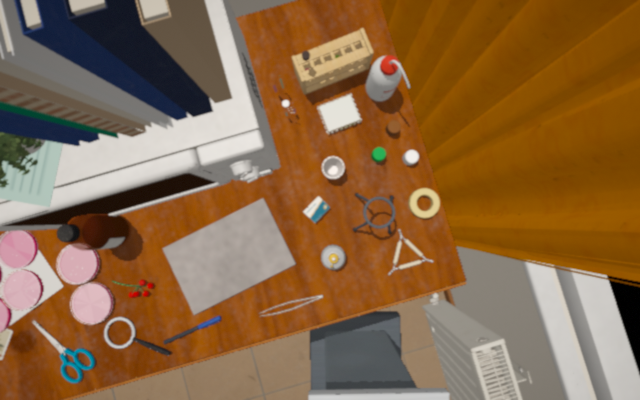

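View pics/scene0.png

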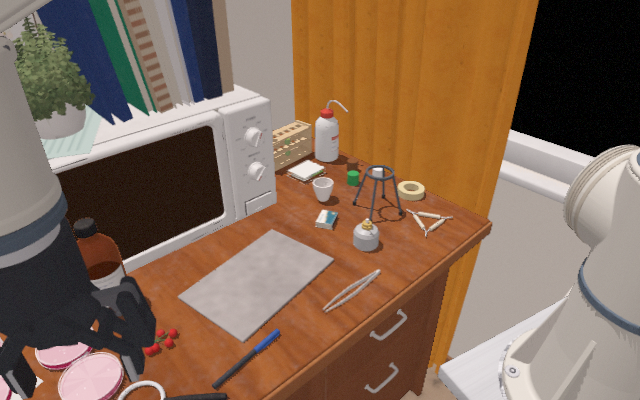

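Top view: board about (229,255), lamp (333,257), stand ring (379,212), triangle (410,254), crucible (333,168), tape (425,203), matchbox (316,209). The cap-like things are white (411,157), green (379,155) and brown (393,129). I take the white one and will confirm it in a crop.

```bash
python3 - <<'E'
from h import *
import pickle
f=pickle.load(open("top0.pkl","rb"))
P={"lamp":(333,257,60),"stand":(379,212,105),"tri":(410,254,5),"cruc":(333,168,48),"cap":(411,157,30),"tape":(425,203,19),"match":(316,209,15),"boardc":(229,255,6),"b1":(264,200,6),"b2":(295,263,6),"b3":(194,312,6),"b4":(164,247,6),"mw":(275,160,280),"green":(379,155,30),"tweez":(292,305,5),"edge":(465,280,0)}
for k,v in P.items(): print(k,cast(f,v[:2],v[2]).round(0))
im=cv2.imread("pics/top0.png")
c=im[100:330,150:450]; c=cv2.resize(c,None,fx=2.6,fy=2.6,interpolation=cv2.INTER_CUBIC)
cv2.imwrite("pics/crop0.png",c)
E
```

```text
lamp [[464.  98.  60.]]
stand [[558.   2. 105.]]
tri [[462. -80.   5.]]
cruc [[658.  93.  48.]]
cap [[681. -84.  30.]]
tape [[ 577. -115.   19.]]
match [[569. 133.  15.]]
boardc [[468. 335.   6.]]
b1 [[593. 252.   6.]]
b2 [[447. 183.   6.]]
b3 [[341. 416.   6.]]
b4 [[490. 484.   6.]]
mw [[643. 193. 280.]]
green [[688. -12.  30.]]
tweez [[352. 192.   5.]]
edge [[ 400. -205.    0.]]
```

View pics/crop0.png

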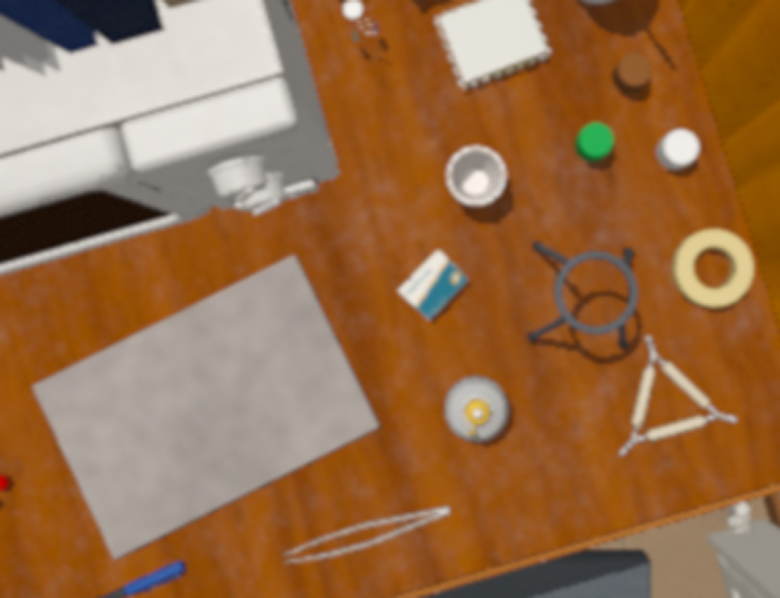

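The crop shows the white cap at crop (680,148). The green (596,141) and brown (632,75) lookalikes are excluded by colour. Next I'll fly over the cluster, keeping the yaw, and take one closer wrist picture.

Call:
step_arm --motion '[{"claw": 85, "delta_pos": [-24, -25, -4], "turn": 0}, {"claw": 85, "delta_pos": [-24, -25, -4], "turn": 0}, {"claw": 85, "delta_pos": [-24, -25, -4], "turn": 0}, {"claw": 85, "delta_pos": [-24, -25, -4], "turn": 0}, {"claw": 85, "delta_pos": [-24, -25, -4], "turn": 0}, {"claw": 85, "delta_pos": [-24, -25, -4], "turn": 0}, {"claw": 85, "delta_pos": [-24, -25, -4], "turn": 0}, {"claw": 85, "delta_pos": [-24, -25, -4], "turn": 0}]'

```text
clock: 0.82
eef_pos: [294.3, 360.4, 271.4]
tcp_rot: [-3.141, -0.0, 2.884]
contact_force: [0.6, 0.3, -0.0]
opening: 0.995
grasp_force: 0.0
```

Call:
step_arm --motion '[{"claw": 85, "delta_pos": [-24, -25, -4], "turn": 0}, {"claw": 85, "delta_pos": [-24, -25, -4], "turn": 0}, {"claw": 85, "delta_pos": [-24, -25, -4], "turn": 0}, {"claw": 85, "delta_pos": [-24, -25, -4], "turn": 0}, {"claw": 85, "delta_pos": [-24, -25, -4], "turn": 0}, {"claw": 85, "delta_pos": [-24, -25, -4], "turn": 0}, {"claw": 85, "delta_pos": [-24, -25, -4], "turn": 0}, {"claw": 85, "delta_pos": [-24, -25, -4], "turn": 0}]'

```text
clock: 1.48
eef_pos: [429.0, 118.0, 303.5]
tcp_rot: [3.141, 0.0, 2.884]
contact_force: [1.2, -0.7, 0.1]
opening: 0.999
grasp_force: 0.0
```

Call:
step_arm --motion '[{"claw": 85, "delta_pos": [-24, -25, -4], "turn": 0}, {"claw": 85, "delta_pos": [-24, -25, -4], "turn": 0}, {"claw": 85, "delta_pos": [-24, -25, -4], "turn": 0}, {"claw": 85, "delta_pos": [-24, -25, -4], "turn": 0}, {"claw": 85, "delta_pos": [0, 0, 0], "turn": 0}, {"claw": 85, "delta_pos": [0, 0, 0], "turn": 0}, {"claw": 85, "delta_pos": [0, 0, 0], "turn": 0}]'

```text
clock: 2.07
eef_pos: [495.5, -1.4, 318.8]
tcp_rot: [3.142, -0.001, 2.883]
contact_force: [0.2, -0.0, -0.2]
opening: 0.995
grasp_force: 0.0
```

```bash
python3 - <<'E'
from h import *
import pickle
f=shot("wrist","w1"); pickle.dump(f,open("w1.pkl","wb"))
s=sense(); print(s["clock"],s["eef_pos"],s["tcp_rot"],s["contact_force"])
P={"lamp":(464,98,60),"stand":(558,2,105),"tri":(462,-80,5),"cruc":(658,93,48),"cap":(681,-84,30)}
for k,v in P.items(): print(k,proj(f,v).round())
E
```

```text
2.1167 [495.36749567  -0.94638146 318.90449365] [ 3.14151803e+00 -1.08078730e-03  2.88400159e+00] [-0.70413089  0.64746953  0.12806997]
lamp [[402. 108.]]
stand [[338. 223.]]
tri [[253. 141.]]
cruc [[424. 261.]]
cap [[296. 299.]]
```

View pics/w1.png

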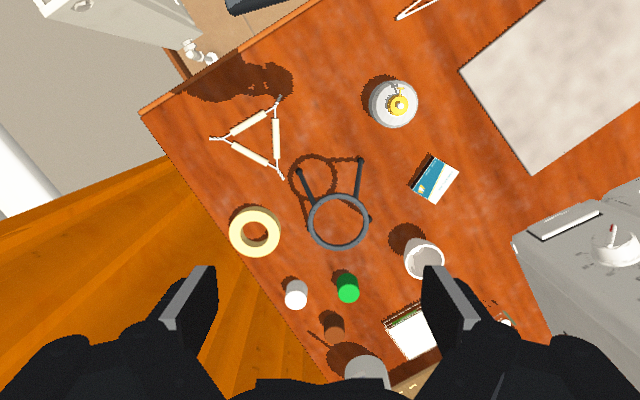

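The wrist view shows: cap top about (296,290), crucible rim (424,258), ring (338,221), triangle tubes (250,124), (276,139) and (250,154), lamp (395,104). I'll measure these by mask, in wrist and top.

```bash
python3 - <<'E'
from h import *
import pickle
w=pickle.load(open("w1.pkl","rb"));t=pickle.load(open("top0.pkl","rb"))
def seg(f,c,r,cond):
    h=cv2.cvtColor(np.ascontiguousarray(f["img"]),cv2.COLOR_RGB2HSV).astype(int)
    m=cond(h[...,0],h[...,1],h[...,2]).astype(np.uint8)
    k=np.zeros_like(m);cv2.circle(k,c,r,1,-1);m&=k
    cs,_=cv2.findContours(m,cv2.RETR_EXTERNAL,cv2.CHAIN_APPROX_NONE)
    return sorted(cs,key=cv2.contourArea,reverse=True)
def circ(f,cnt,z):
    p=cast(f,cv2.convexHull(cnt).reshape(-1,2).astype(float),z)[:,:2]
    # algebraic circle fit
    A=np.c_[2*p,np.ones(len(p))];b=(p**2).sum(1);s=np.linalg.lstsq(A,b,rcond=None)[0]
    r=np.sqrt(s[2]+s[0]**2+s[1]**2); return s[:2].round(1),"dia",round(2*r,1),"res",np.abs(np.hypot(*(p-s[:2]).T)-r).max().round(1)
white=lambda H,S,V:(S<60)&(V>150)
grey=lambda H,S,V:(S<90)
print("cap w",circ(w,seg(w,(296,288),17,lambda H,S,V:(S<40)&(V>225))[0],30))
print("cap t",circ(t,seg(t,(411,157),12,white)[0],30))
print("cruc w",circ(w,seg(w,(424,258),26,lambda H,S,V:(S<60)&(V>90))[0],48))
print("cruc t",circ(t,seg(t,(333,168),16,lambda H,S,V:(S<80)&(V>90))[0],48))
print("ring w",circ(w,seg(w,(338,221),36,lambda H,S,V:(S<110)&(V<170)&(V>30))[0],105))
print("ring t",circ(t,seg(t,(379,212),20,lambda H,S,V:(S<110)&(V<170)&(V>30))[0],105))
for n,f,c,r in(("w",w,(395,103),30),("t",t,(333,257),16)):
    cs=seg(f,c,r,lambda H,S,V:((H>18)&(H<40)&(S>90)&(V>90)))
    print("lamp collar",n,cast(f,cv2.minEnclosingCircle(cs[0])[0],57).round(1),cv2.contourArea(cs[0]))
    cs=seg(f,c,r,lambda H,S,V:(S<90)|((H>18)&(H<40)&(V>90)))
    print("lamp body",n,circ(f,cs[0],34))
for n,f,c,r in(("w",w,(258,138),50),("t",t,(408,253),24)):
    cs=seg(f,c,r,lambda H,S,V:(S<110)&(V>150))
    print("tri",n)
    for q in cs[:5]:
        if cv2.contourArea(q)<20: continue
        (a,b),(x,y),an=cv2.minAreaRect(q); bx=cast(f,cv2.boxPoints(((a,b),(x,y),an)),4.5)[:,:2]
        print(cast(f,(a,b),4.5)[0,:2].round(1),np.hypot(*(bx[1]-bx[0])).round(),np.hypot(*(bx[2]-bx[1])).round(),(a,b))
hb=cv2.cvtColor(t["img"],cv2.COLOR_RGB2HSV)
cs=seg(t,(229,255),90,lambda H,S,V:(S<80)&(V>60)&(V<200))
c=cs[0]; bx=cv2.boxPoints(cv2.minAreaRect(c)); P=cast(t,bx,6)[:,:2]
print("board",P.round(),P.mean(0).round(1),np.hypot(*(P[1]-P[0])),np.hypot(*(P[2]-P[1])))
for i in range(4): print(np.arctan2(*(P[(i+1)%4]-P[i])[::-1]).round(3))
for q in((300,172),(360,160),(371,219)): print("foot",cast(w,q,3)[0,:2].round())
E
```

```text
cap w (array([679.7, -84.3]), 'dia', np.float64(26.5), 'res', np.float64(2.1))
cap t (array([683.4, -84.6]), 'dia', np.float64(32.0), 'res', np.float64(0.7))
cruc w (array([656.5,  92.9]), 'dia', np.float64(58.3), 'res', np.float64(6.2))
cruc t (array([659.7,  93. ]), 'dia', np.float64(52.3), 'res', np.float64(0.9))
ring w (array([553.5,   3.2]), 'dia', np.float64(70.1), 'res', np.float64(5.3))
ring t (array([559.4,   3.6]), 'dia', np.float64(73.9), 'res', np.float64(5.4))
lamp collar w [[456.   96.3  57. ]] 331.5
lamp body w (array([459.7,  94.5]), 'dia', np.float64(54.5), 'res', np.float64(1.4))
lamp collar t [[461.   97.1  57. ]] 60.5
lamp body t (array([461.8,  97.3]), 'dia', np.float64(54.7), 'res', np.float64(0.9))
tri w
[462.7 -89.8] 88.0 98.0 (245.35533142089844, 143.69158935546875)
tri t
[453.7 -66.1] 79.0 98.0 (403.92578125, 257.7071838378906)
board [[486. 492.]
 [598. 255.]
 [446. 182.]
 [335. 416.]] [466.3 336.1] 261.90195451058406 169.64716100070933
-1.127
-2.693
2.011
0.463
foot [516. -33.]
foot [521.  46.]
foot [604.  42.]
```

Call:
step_arm --motion '[{"claw": 55, "delta_pos": [-22.4, -3.7, 24.3], "turn": 0}, {"claw": 55, "delta_pos": [-22.4, -3.7, 24.3], "turn": 0}, {"claw": 55, "delta_pos": [-22.4, -3.7, 24.3], "turn": 0}, {"claw": 55, "delta_pos": [-22.4, -3.7, 24.3], "turn": 0}, {"claw": 55, "delta_pos": [-22.4, -3.7, 24.3], "turn": 0}, {"claw": 55, "delta_pos": [-22.4, -3.7, 24.3], "turn": 0}, {"claw": 55, "delta_pos": [-22.4, -3.7, 24.3], "turn": 0}]'

```text
clock: 2.7
eef_pos: [641.5, -65.2, 147.9]
tcp_rot: [3.141, -0.0, 2.886]
contact_force: [0.4, 0.5, 0.6]
opening: 0.643
grasp_force: 0.0
```

Call:
step_arm --motion '[{"claw": 55, "delta_pos": [-22.4, -3.7, 24.3], "turn": 0}, {"claw": 55, "delta_pos": [-22.4, -3.7, 24.3], "turn": 0}, {"claw": 55, "delta_pos": [0, 0, 0], "turn": 0}, {"claw": 55, "delta_pos": [0, 0, 0], "turn": 0}]'

```text
clock: 3.03
eef_pos: [681.4, -83.8, 98.4]
tcp_rot: [-3.141, -0.004, 2.885]
contact_force: [-0.9, 0.6, 0.7]
opening: 0.643
grasp_force: 0.0
```

```bash
cat >> h.py <<'E'
def plan(*wps):
    """waypoints (x,y,z[,yaw]); prints tool deltas; turn done first in place"""
    s=sense(); p=np.array(s["eef_pos"]); y=s["tcp_rot"][2]
    print("t",round(s["clock"],1),"at",p.round(1),"yaw",round(y,3),"q",s["qpos"].round(2),"open",round(s["opening"]*85.4,1),"grip",round(s["grasp_force"],1))
    for w in wps:
        w=np.array(w,float)
        if len(w)>3: print(" turn",round(y-w[3],3)); y=w[3]
        d=w[:3]-p; c,sn=np.cos(y),np.sin(y)
        o=np.array([c*d[0]+sn*d[1],sn*d[0]-c*d[1],-d[2]]); n=max(1,int(np.ceil(np.linalg.norm(o)/33)))
        print(" delta",o.round(1),n,"rows of",(o/n).round(2)); p=w[:3]
E
python3 - <<'E'
from h import *
import pickle
f=shot("wrist","w2")
plan((682,-84.5,60),(682,-84.5,14))
print(proj(f,[(682,-84.5,30),(682,-84.5,0)]))
t=pickle.load(open("top0.pkl","rb"))
P=cast(t,[(397.7,252.7),(415,249.6),(410,265.4)],5)[:,:2];print(P,P.mean(0),np.hypot(*(P-P.mean(0)).T),np.arctan2(*(P-P.mean(0)).T[::-1]))
E
```

```text
t 3.1 at [681.6 -83.7 100. ] yaw 2.885 q [-0.12  0.59  1.59  0.    0.96 -1.44] open 54.7 grip 0.0
 delta [-0.6 -0.6 40. ] 2 rows of [-0.28 -0.32 20.  ]
 delta [ 0.  0. 46.] 2 rows of [ 0.  0. 23.]
[[319.56002034 222.20447193]
 [319.47709459 206.49310226]]
[[465.45124471 -52.16612624]
 [471.67664948 -91.94529761]
 [436.02826445 -79.3067388 ]] [457.71871955 -74.47272088] [23.60881425 22.36324542 22.22259147] [ 1.23711126 -0.89675832 -2.92231238]
```

View pics/w2.png

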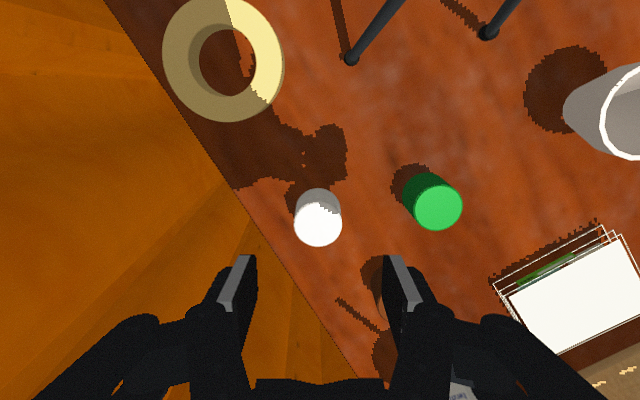

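The cap top is at (319,222), exactly where the measurement predicted. Grasp it.

Call:
step_arm --motion '[{"claw": 55, "delta_pos": [0, -0.6, 29], "turn": 0}, {"claw": 55, "delta_pos": [0, 0, 29], "turn": 0}, {"claw": 55, "delta_pos": [0, 0, 28], "turn": 0}, {"claw": 20, "delta_pos": [0, 0, 0], "turn": 0}, {"claw": 20, "delta_pos": [0, 0, 0], "turn": 0}, {"claw": 20, "delta_pos": [0, 0, 0], "turn": 0}, {"claw": 20, "delta_pos": [0, 0, 0], "turn": 0}, {"claw": 20, "delta_pos": [0, 0, 0], "turn": 0}]' --force 25

```text
clock: 3.75
eef_pos: [683.7, -85.7, 17.0]
tcp_rot: [3.141, 0.003, 2.884]
contact_force: [-0.2, 0.6, 0.0]
opening: 0.34
grasp_force: 27.0
```

Call:
step_arm --motion '[{"claw": 20, "delta_pos": [0, 0, 0], "turn": 0}, {"claw": 20, "delta_pos": [0, 0, 0], "turn": 0}, {"claw": 20, "delta_pos": [0, 0, -10], "turn": 0}, {"claw": 20, "delta_pos": [0, 0, -30], "turn": 0}, {"claw": 20, "delta_pos": [0, 0, -40], "turn": 0}, {"claw": 20, "delta_pos": [0, 0, -40], "turn": 0}, {"claw": 20, "delta_pos": [0, 0, -40], "turn": 0}, {"claw": 20, "delta_pos": [0, 0, 0], "turn": 0}]'

```text
clock: 4.42
eef_pos: [686.8, -86.3, 184.6]
tcp_rot: [3.14, 0.013, 2.884]
contact_force: [1.6, -0.4, 0.4]
opening: 0.343
grasp_force: 27.0
```

```bash
python3 - <<'E'
from h import *
b=np.array([467,335]);a=0.43
o=b+np.array([np.sin(a),-np.cos(a)])*93
print(o)
plan((430,120,200,2.885),(*o,100),(*o,22))
plan((*o,100,3.57))
E
```

```text
[505.76898463 250.46618528]
t 4.4 at [686.8 -86.3 184.6] yaw 2.884 q [-0.13  0.5   1.54  0.    1.09 -1.44] open 29.3 grip 27.0
 turn -0.001
 delta [300.8 134.4 -15.4] 10 rows of [30.08 13.44 -1.54]
 delta [-40.2 145.4 100. ] 6 rows of [-6.7  24.24 16.67]
 delta [ 0.  0. 78.] 3 rows of [ 0.  0. 26.]
t 4.4 at [686.8 -86.3 184.6] yaw 2.884 q [-0.13  0.5   1.54  0.    1.09 -1.44] open 29.3 grip 27.0
 turn -0.686
 delta [ 24.8 381.5  84.6] 12 rows of [ 2.06 31.8   7.05]
```

Call:
step_arm --motion '[{"claw": 20, "delta_pos": [30, 13.4, -1.5], "turn": 0}, {"claw": 20, "delta_pos": [30, 13.4, -1.5], "turn": 0}, {"claw": 20, "delta_pos": [30, 13.4, -1.5], "turn": 0}, {"claw": 20, "delta_pos": [30, 13.4, -1.5], "turn": 0}, {"claw": 20, "delta_pos": [30, 13.4, -1.5], "turn": 0}, {"claw": 20, "delta_pos": [30, 13.4, -1.5], "turn": 0}, {"claw": 20, "delta_pos": [30, 13.4, -1.5], "turn": 0}, {"claw": 20, "delta_pos": [30, 13.4, -1.5], "turn": 0}]'

```text
clock: 5.08
eef_pos: [476.2, 79.8, 187.2]
tcp_rot: [3.141, 0.001, 2.883]
contact_force: [-0.1, 1.3, 0.6]
opening: 0.338
grasp_force: 27.0
```

Call:
step_arm --motion '[{"claw": 20, "delta_pos": [30, 13.4, -1.5], "turn": 0}, {"claw": 20, "delta_pos": [30, 13.4, -1.5], "turn": 0}, {"claw": 20, "delta_pos": [-6.7, 24.2, 16.7], "turn": 0}, {"claw": 20, "delta_pos": [-6.7, 24.2, 16.7], "turn": 0}, {"claw": 20, "delta_pos": [-6.7, 24.2, 16.7], "turn": 0}, {"claw": 20, "delta_pos": [-6.7, 24.2, 16.7], "turn": 0}, {"claw": 20, "delta_pos": [-6.7, 24.2, 16.7], "turn": 0}, {"claw": 20, "delta_pos": [-6.7, 24.2, 16.7], "turn": 0}]'

```text
clock: 5.75
eef_pos: [502.9, 251.8, 89.1]
tcp_rot: [3.141, 0.001, 2.884]
contact_force: [-0.2, -0.5, -0.4]
opening: 0.338
grasp_force: 27.0
```

Call:
step_arm --motion '[{"claw": 20, "delta_pos": [0, 0, 0], "turn": 0}, {"claw": 20, "delta_pos": [0, 0, 0], "turn": 0}]'

```text
clock: 5.92
eef_pos: [501.9, 251.0, 88.7]
tcp_rot: [-3.14, -0.001, 2.885]
contact_force: [-0.7, 0.2, -0.0]
opening: 0.341
grasp_force: 27.0
```

```bash
python3 - <<'E'
from h import *
plan((505.8,250.5,30),(505.8,250.5,21))
E
```

```text
t 5.9 at [501.9 251.   88.7] yaw 2.885 q [ 0.46  0.44  1.89 -0.    0.81 -0.85] open 29.1 grip 27.0
 delta [-3.9  0.5 58.7] 2 rows of [-1.93  0.26 29.35]
 delta [0. 0. 9.] 1 rows of [0. 0. 9.]
```

Call:
step_arm --motion '[{"claw": 20, "delta_pos": [-2, 0, 29], "turn": 0}, {"claw": 20, "delta_pos": [-2, 0, 25], "turn": 0}, {"claw": 20, "delta_pos": [0, 0, 5], "turn": 0}, {"claw": 20, "delta_pos": [0, 0, 5], "turn": 0}, {"claw": 20, "delta_pos": [0, 0, 2], "turn": 0}, {"claw": 20, "delta_pos": [0, 0, 0], "turn": 0}]'

```text
clock: 6.42
eef_pos: [506.5, 249.4, 24.4]
tcp_rot: [3.141, 0.001, 2.883]
contact_force: [-0.5, -0.6, -0.3]
opening: 0.341
grasp_force: 27.0
```

Call:
step_arm --motion '[{"claw": 20, "delta_pos": [0, 0, 1.5], "turn": 0}, {"claw": 20, "delta_pos": [0, 0, 1.5], "turn": 0}, {"claw": 20, "delta_pos": [0, 0, 0], "turn": 0}]'

```text
clock: 6.67
eef_pos: [506.9, 249.8, 21.6]
tcp_rot: [3.14, 0.001, 2.884]
contact_force: [-0.5, -1.3, 6.2]
opening: 0.344
grasp_force: 27.6
```

Call:
step_arm --motion '[{"claw": 50, "delta_pos": [0, 0, -0.5], "turn": 0}, {"claw": 50, "delta_pos": [0, 0, 0], "turn": 0}, {"claw": 50, "delta_pos": [0, 0, 0], "turn": 0}, {"claw": 50, "delta_pos": [0, 0, 0], "turn": 0}, {"claw": 50, "delta_pos": [0, 0, -20], "turn": 0}, {"claw": 50, "delta_pos": [0, 0, -40], "turn": 0}, {"claw": 82, "delta_pos": [0, 0, -40], "turn": 0}, {"claw": 82, "delta_pos": [0, 0, 0], "turn": 0}]'

```text
clock: 7.33
eef_pos: [509.8, 251.3, 127.6]
tcp_rot: [3.135, 0.007, 2.884]
contact_force: [1.8, -0.3, 0.4]
opening: 0.851
grasp_force: 0.0
```

```bash
python3 - <<'E'
from h import *
plan((461,96,120),(461,96,15))
E
```

```text
t 7.3 at [509.8 251.3 127.6] yaw 2.884 q [ 0.46  0.39  1.86 -0.    0.88 -0.86] open 72.6 grip 0.0
 delta [   7.6 -162.6    7.6] 5 rows of [  1.52 -32.52   1.53]
 delta [  0.   0. 105.] 4 rows of [ 0.    0.   26.25]
```

Call:
step_arm --motion '[{"claw": 82, "delta_pos": [1.5, -32.5, 1], "turn": 0}, {"claw": 82, "delta_pos": [1.5, -32.5, 1], "turn": 0}, {"claw": 82, "delta_pos": [1.5, -32.5, 1], "turn": 0}, {"claw": 82, "delta_pos": [1.5, -32.5, 1], "turn": 0}, {"claw": 82, "delta_pos": [1.5, -32.5, 1], "turn": 0}, {"claw": 82, "delta_pos": [0, 0, 0], "turn": 0}, {"claw": 82, "delta_pos": [0, 0, 0], "turn": 0}]'

```text
clock: 7.92
eef_pos: [457.0, 93.1, 115.9]
tcp_rot: [-3.142, -0.0, 2.881]
contact_force: [0.8, 0.7, -0.1]
opening: 0.961
grasp_force: 0.0
```

```bash
python3 - <<'E'
from h import *
f=shot("wrist","w3")
print(proj(f,[(461,96,65),(461,96,32)]))
plan((461,96,120),(461,96,15))
cs=shot("top")
h=cv2.cvtColor(np.ascontiguousarray(f["img"]),cv2.COLOR_RGB2HSV)
m=cv2.inRange(h,(18,110,110),(38,255,255))
n,l,st,c=cv2.connectedComponentsWithStats(m)
for i in np.argsort(-st[1:,4])[:3]+1: print(st[i],c[i],cast(f,c[i],57))
E
```

```text
[[327.31634633 236.97770457]
 [326.15449838 216.53573944]]
t 8.0 at [457.8  94.1 116.1] yaw 2.882 q [ 0.2   0.28  2.07  0.    0.79 -1.11] open 82.3 grip 0.0
 delta [-2.6  2.7 -3.9] 1 rows of [-2.58  2.66 -3.88]
 delta [  0.   0. 105.] 4 rows of [ 0.    0.   26.25]
[309 197  37  48 988] [326.94939271 222.0111336 ] [[455.21191559  97.47028426  57.        ]]
[379 328   9   6  22] [382.77272727 330.45454545] [[537.35906196 113.47094567  57.        ]]
[377 335   8   5  18] [380.33333333 337.16666667] [[542.02824214 110.8621514   57.        ]]
```

View pics/w3.png

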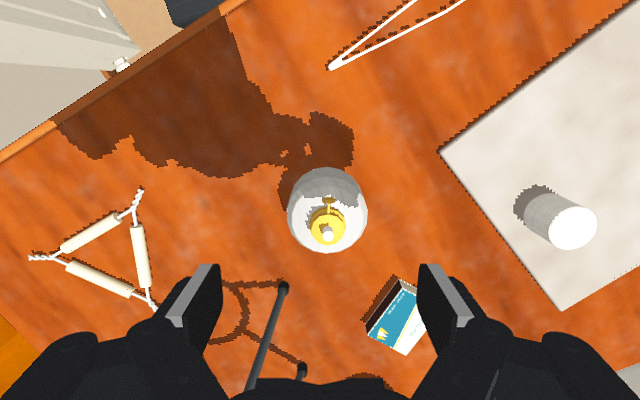

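Call:
step_arm --motion '[{"claw": 82, "delta_pos": [-2.6, 2.6, 0], "turn": 0}, {"claw": 82, "delta_pos": [0, 0, 30], "turn": 0}, {"claw": 82, "delta_pos": [0, 0, 30], "turn": 0}, {"claw": 82, "delta_pos": [0, 0, 30], "turn": 0}, {"claw": 82, "delta_pos": [0, 0, 15], "turn": 0}, {"claw": 82, "delta_pos": [0, 0, 0], "turn": 0}]'

```text
clock: 8.52
eef_pos: [459.1, 96.8, 8.0]
tcp_rot: [-3.14, -0.004, 2.885]
contact_force: [-0.9, -0.4, 1.0]
opening: 0.961
grasp_force: 0.0
```

Call:
step_arm --motion '[{"claw": 40, "delta_pos": [0, 0, 0], "turn": 0}, {"claw": 40, "delta_pos": [0, 0, 0], "turn": 0}, {"claw": 40, "delta_pos": [0, 0, 0], "turn": 0}, {"claw": 40, "delta_pos": [0, 0, 0], "turn": 0}, {"claw": 40, "delta_pos": [0, 0, 0], "turn": 0}, {"claw": 40, "delta_pos": [0, 0, 0], "turn": 0}]' --force 40

```text
clock: 9.02
eef_pos: [461.8, 96.7, 12.3]
tcp_rot: [3.14, 0.002, 2.884]
contact_force: [-1.0, 3.0, 7.7]
opening: 0.619
grasp_force: 42.9
```

```bash
python3 - <<'E'
from h import *
plan((461,96,130),(467,335,130),(467,335,21))
E
```

```text
t 9.0 at [461.8  96.7  12.3] yaw 2.884 q [ 0.2   0.48  2.11  0.    0.55 -1.11] open 52.9 grip 42.9
 delta [   0.6   -0.9 -117.7] 4 rows of [  0.16  -0.21 -29.43]
 delta [ 55.2 232.6  -0. ] 8 rows of [ 6.89 29.08 -0.  ]
 delta [  0.   0. 109.] 4 rows of [ 0.    0.   27.25]
```

Call:
step_arm --motion '[{"claw": 40, "delta_pos": [0, 0, -10], "turn": 0}, {"claw": 40, "delta_pos": [0, 0, -25], "turn": 0}, {"claw": 40, "delta_pos": [0, 0, -30], "turn": 0}, {"claw": 40, "delta_pos": [0, 0, -30], "turn": 0}, {"claw": 40, "delta_pos": [5, 15, 0], "turn": 0}, {"claw": 40, "delta_pos": [7, 29, 0], "turn": 0}, {"claw": 40, "delta_pos": [7, 29, 0], "turn": 0}, {"claw": 40, "delta_pos": [7, 29, 0], "turn": 0}]'

```text
clock: 9.68
eef_pos: [461.7, 202.3, 107.4]
tcp_rot: [3.141, 0.001, 2.883]
contact_force: [0.8, -0.2, -1.6]
opening: 0.615
grasp_force: 42.7
```

Call:
step_arm --motion '[{"claw": 40, "delta_pos": [7, 29, 0], "turn": 0}, {"claw": 40, "delta_pos": [7, 29, 0], "turn": 0}, {"claw": 40, "delta_pos": [7, 29, 0], "turn": 0}, {"claw": 40, "delta_pos": [5, 25, 0], "turn": 0}, {"claw": 40, "delta_pos": [4, 18, 0], "turn": 0}, {"claw": 40, "delta_pos": [0, 0, 0], "turn": 0}, {"claw": 40, "delta_pos": [0, 0, 0], "turn": 0}]'

```text
clock: 10.27
eef_pos: [465.5, 335.4, 106.6]
tcp_rot: [3.141, 0.0, 2.885]
contact_force: [-0.4, -0.1, -1.5]
opening: 0.616
grasp_force: 42.8
```

```bash
python3 - <<'E'
from h import *
f=shot("top","t1")
plan((467,335,50),(467,335,20))
E
```

```text
t 10.3 at [465.3 334.4 106.4] yaw 2.885 q [ 0.62  0.43  1.85 -0.    0.86 -0.69] open 52.6 grip 42.8
 delta [-1.5  1.  56.4] 2 rows of [-0.76  0.49 28.2 ]
 delta [ 0.  0. 30.] 1 rows of [ 0.  0. 30.]
```

View pics/t1.png

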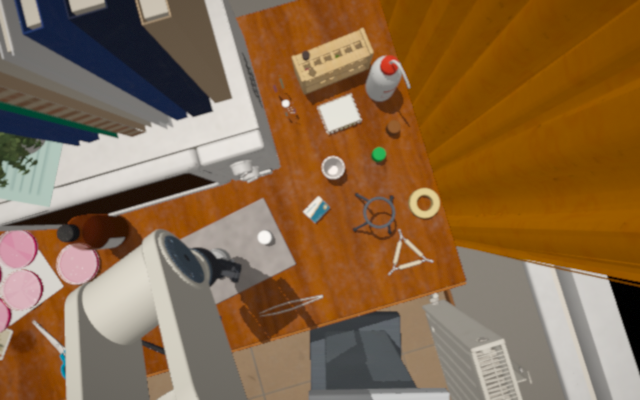

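The lamp is over the board's middle and the cap stands at (265,238). I'll lower it gently; the fingertips reach lamp foot level.

Call:
step_arm --motion '[{"claw": 40, "delta_pos": [-1, 1, 28], "turn": 0}, {"claw": 40, "delta_pos": [-0.5, 0, 28], "turn": 0}, {"claw": 40, "delta_pos": [0, 0, 18], "turn": 0}, {"claw": 40, "delta_pos": [0, 0, 8], "turn": 0}, {"claw": 40, "delta_pos": [0, 0, 3], "turn": 0}, {"claw": 40, "delta_pos": [0, 0, 0], "turn": 0}]'

```text
clock: 10.82
eef_pos: [467.3, 334.6, 20.9]
tcp_rot: [-3.141, -0.0, 2.883]
contact_force: [-0.1, 0.1, -1.3]
opening: 0.615
grasp_force: 42.7
```

Call:
step_arm --motion '[{"claw": 40, "delta_pos": [0, 0, 1.5], "turn": 0}, {"claw": 40, "delta_pos": [0, 0, 0], "turn": 0}]'

```text
clock: 10.98
eef_pos: [468.1, 335.6, 20.5]
tcp_rot: [3.14, 0.001, 2.884]
contact_force: [0.8, -0.6, -1.7]
opening: 0.619
grasp_force: 42.8
```

Call:
step_arm --motion '[{"claw": 40, "delta_pos": [0, 0, 1.5], "turn": 0}, {"claw": 40, "delta_pos": [0, 0, 0], "turn": 0}, {"claw": 40, "delta_pos": [0, 0, 0], "turn": 0}]'

```text
clock: 11.23
eef_pos: [467.6, 335.5, 18.4]
tcp_rot: [3.141, 0.001, 2.884]
contact_force: [-0.5, -0.5, 0.5]
opening: 0.621
grasp_force: 43.0
```

Call:
step_arm --motion '[{"claw": 78, "delta_pos": [0, 0, 0], "turn": 0}, {"claw": 78, "delta_pos": [0, 0, 0], "turn": 0}, {"claw": 78, "delta_pos": [0, 0, 0], "turn": 0}, {"claw": 78, "delta_pos": [0, 0, 0], "turn": 0}, {"claw": 78, "delta_pos": [0, 0, -15], "turn": 0}, {"claw": 85, "delta_pos": [0, 0, -35], "turn": 0}, {"claw": 85, "delta_pos": [0, 0, -40], "turn": 0}, {"claw": 85, "delta_pos": [0, 0, -40], "turn": 0}]'

```text
clock: 11.9
eef_pos: [466.7, 334.9, 148.7]
tcp_rot: [-3.14, -0.001, 2.884]
contact_force: [0.8, 1.4, -0.4]
opening: 0.992
grasp_force: 0.0
```

Call:
step_arm --motion '[{"claw": 85, "delta_pos": [0, 0, -30], "turn": -0.1}, {"claw": 85, "delta_pos": [0, 0, 0], "turn": -0.096}, {"claw": 85, "delta_pos": [0, 0, 0], "turn": 0}]'

```text
clock: 12.15
eef_pos: [468.4, 336.1, 180.3]
tcp_rot: [3.139, 0.003, 3.084]
contact_force: [-0.1, 0.2, -1.1]
opening: 0.998
grasp_force: 0.0
```

```bash
python3 - <<'E'
from h import *
plan((520,3.5,210),(558,3.5,175))
E
```

```text
t 12.2 at [468.4 336.1 180.3] yaw 3.084 q [ 0.62  0.34  1.8   0.    1.   -0.89] open 85.2 grip 0.0
 delta [ -70.6 -329.1  -29.7] 11 rows of [ -6.42 -29.92  -2.7 ]
 delta [-37.9   2.2  35. ] 2 rows of [-18.97   1.09  17.5 ]
```

Call:
step_arm --motion '[{"claw": 85, "delta_pos": [-6.4, -30, -2.7], "turn": 0}, {"claw": 85, "delta_pos": [-6.4, -30, -2.7], "turn": 0}, {"claw": 85, "delta_pos": [-6.4, -30, -2.7], "turn": 0}, {"claw": 85, "delta_pos": [-6.4, -30, -2.7], "turn": 0}, {"claw": 85, "delta_pos": [-6.4, -30, -2.7], "turn": 0}, {"claw": 85, "delta_pos": [-6.4, -30, -2.7], "turn": 0}, {"claw": 85, "delta_pos": [-6.4, -30, -2.7], "turn": 0}, {"claw": 85, "delta_pos": [-6.4, -30, -2.7], "turn": 0}]'

```text
clock: 12.82
eef_pos: [502.7, 91.0, 198.3]
tcp_rot: [-3.141, -0.002, 3.076]
contact_force: [1.3, 0.6, 0.4]
opening: 0.994
grasp_force: 0.0
```

Call:
step_arm --motion '[{"claw": 85, "delta_pos": [-6.4, -30, -2.7], "turn": 0}, {"claw": 85, "delta_pos": [-6.4, -30, -2.7], "turn": 0}, {"claw": 85, "delta_pos": [-6.4, -29, -2.7], "turn": 0}, {"claw": 85, "delta_pos": [0, 0, 0], "turn": 0}, {"claw": 85, "delta_pos": [0, 0, 0], "turn": 0}]'

```text
clock: 13.23
eef_pos: [516.7, 1.3, 206.5]
tcp_rot: [-3.142, -0.002, 3.074]
contact_force: [-1.1, 0.6, 0.3]
opening: 0.996
grasp_force: 0.0
```

```bash
python3 - <<'E'
from h import *
import pickle
f=shot("wrist","w4"); pickle.dump(f,open("w4.pkl","wb"))
print(proj(f,[(558,3.5,105),(558-33,3.5,105),(558,36.5,105),(460,-75,5)]).round())
plan((558,3.5,175))
E
```

```text
[[327. 257.]
 [324. 215.]
 [372. 254.]
 [233. 117.]]
t 13.3 at [516.5   2.3 206.5] yaw 3.076 q [ 0.    0.22  1.89  0.    1.03 -1.5 ] open 85.3 grip 0.0
 delta [-41.3   3.9  31.5] 2 rows of [-20.64   1.95  15.75]
```

View pics/w4.png

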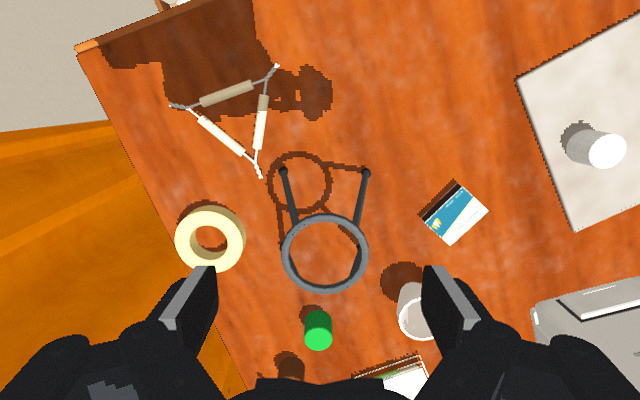

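The ring is at (325,253), outer top edge (325,213), about 2 mm nearer than measured, so I take (556,3). The feet at (283,172) and (367,173) are square to the tool. Grasp.

Call:
step_arm --motion '[{"claw": 85, "delta_pos": [-19.5, 1.5, 15], "turn": 0}, {"claw": 85, "delta_pos": [-19.5, 1.5, 15], "turn": 0}, {"claw": 85, "delta_pos": [0, 0, 10], "turn": 0}, {"claw": 85, "delta_pos": [0, 0, 25], "turn": 0}, {"claw": 85, "delta_pos": [0, 0, 25], "turn": 0}, {"claw": 85, "delta_pos": [0, 0, 25], "turn": 0}, {"claw": 85, "delta_pos": [0, 0, 0], "turn": 0}, {"claw": 85, "delta_pos": [0, 0, 0], "turn": 0}]'

```text
clock: 13.95
eef_pos: [554.7, 4.1, 91.3]
tcp_rot: [-3.141, -0.004, 3.08]
contact_force: [0.0, -0.1, 0.4]
opening: 0.994
grasp_force: 0.0
```

```bash
python3 - <<'E'
from h import *
import pickle
f=pickle.load(open("w4.pkl","rb"))
P=cast(f,[(226.5,94.5),(220.5,136.5),(261,122)],5)[:,:2];m=P.mean(0);print(P,m,np.hypot(*(P-m).T),np.arctan2(*(P-m).T[::-1]))
plan((556,3,90))
E
```

```text
[[439.90309153 -78.26616023]
 [476.95750893 -89.54584629]
 [466.17620422 -50.05053679]] [461.01226823 -72.62084777] [21.85101585 23.25309175 23.15351318] [-2.88027397 -0.81519618  1.34587431]
t 13.9 at [554.7   4.1  91.3] yaw 3.08 q [ 0.    0.43  1.9   0.    0.81 -1.5 ] open 84.9 grip 0.0
 delta [-1.4 -1.   1.3] 1 rows of [-1.41 -1.05  1.32]
```

Call:
step_arm --motion '[{"claw": 50, "delta_pos": [-1, -1, 1], "turn": 0}, {"claw": 50, "delta_pos": [0, 0, 0], "turn": 0}, {"claw": 50, "delta_pos": [0, 0, 0], "turn": 0}, {"claw": 50, "delta_pos": [0, 0, 0], "turn": 0}, {"claw": 50, "delta_pos": [0, 0, 0], "turn": 0}, {"claw": 50, "delta_pos": [0, 0, 0], "turn": 0}]' --force 50

```text
clock: 14.45
eef_pos: [558.3, 2.4, 93.9]
tcp_rot: [3.141, 0.003, 3.08]
contact_force: [-2.7, 1.4, 6.7]
opening: 0.745
grasp_force: 53.0
```

Call:
step_arm --motion '[{"claw": 50, "delta_pos": [0, 0, -10], "turn": 0}, {"claw": 50, "delta_pos": [0, 0, -30], "turn": 0}, {"claw": 50, "delta_pos": [0, 0, -30], "turn": 0}, {"claw": 50, "delta_pos": [0, 0, -30], "turn": 0}, {"claw": 50, "delta_pos": [0, 0, -30], "turn": 0}, {"claw": 50, "delta_pos": [0, 0, 0], "turn": 0}, {"claw": 50, "delta_pos": [0, 0, 0], "turn": 0}]'

```text
clock: 15.03
eef_pos: [558.7, 2.1, 224.8]
tcp_rot: [3.141, 0.006, 3.08]
contact_force: [-0.6, 0.2, -3.2]
opening: 0.745
grasp_force: 55.9
```

```bash
python3 - <<'E'
from h import *
import pickle
f=shot("wrist","w5"); pickle.dump(f,open("w5.pkl","wb"))
plan((430,140,220),(467.5,335.3,220))
plan((467.5,335.3,220))
E
```

```text
t 15.1 at [557.5   2.1 222.9] yaw 3.08 q [ 0.    0.26  1.8  -0.    1.08 -1.51] open 63.5 grip 55.9
 delta [135.8 129.7   2.9] 6 rows of [22.63 21.62  0.48]
 delta [-25.3 197.2  -0. ] 7 rows of [-3.62 28.18 -0.  ]
t 15.1 at [557.5   2.1 222.9] yaw 3.08 q [ 0.    0.26  1.8  -0.    1.08 -1.51] open 63.5 grip 55.9
 delta [110.5 327.    2.9] 11 rows of [10.04 29.72  0.26]
```

View pics/w5.png

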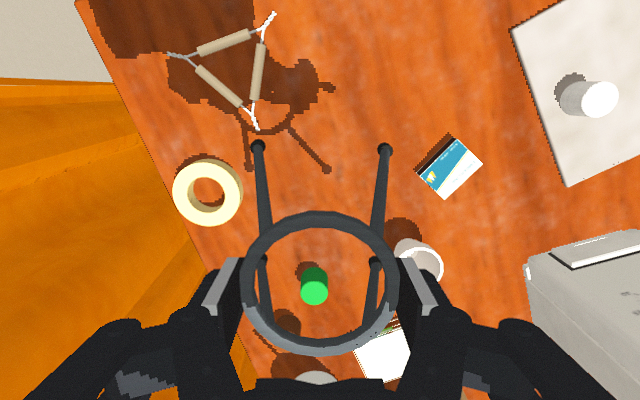

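```bash
python3 - <<'E'
from h import *
import pickle
f=pickle.load(open("w5.pkl","rb"))
im=np.ascontiguousarray(f["img"])
P=cast(f,[(319,212),(240,284),(399,284),(320,355)],234)[:,:2];print("ring",P.round(1),P.mean(0),(P[0]+P[3])/2)
F=cast(f,[(258,147),(385,150),(376,262),(264,262)],132)[:,:2];print("feet",F.round(1),F.mean(0))
print(cast(f,[(319,212),(320,355)],240)[:,:2])
E
```

```text
ring [[ 5.248e+02  3.300e+00]
 [ 5.534e+02 -3.010e+01]
 [ 5.574e+02  3.340e+01]
 [ 5.901e+02 -3.000e-01]] [556.38209413   1.56057451] [557.40646575   1.49739185]
feet [[515.5 -35.2]
 [522.5  46.1]
 [602.7  39.3]
 [597.7 -40.5]] [559.57626418   2.44803163]
[[ 5.22556105e+02  3.45259876e+00]
 [ 5.84692856e+02 -1.81669947e-02]]
```

Call:
step_arm --motion '[{"claw": 50, "delta_pos": [22.6, 21.6, 0.5], "turn": 0}, {"claw": 50, "delta_pos": [22.6, 21.6, 0.5], "turn": 0}, {"claw": 50, "delta_pos": [22.6, 21.6, 0.5], "turn": 0}, {"claw": 50, "delta_pos": [22.6, 21.6, 0.5], "turn": 0}, {"claw": 50, "delta_pos": [22.6, 21.6, 0.5], "turn": 0}, {"claw": 50, "delta_pos": [22.6, 21.6, 0.5], "turn": 0}, {"claw": 50, "delta_pos": [-3.6, 28.2, 0], "turn": 0}, {"claw": 50, "delta_pos": [-3.6, 28.2, 0], "turn": 0}]'

```text
clock: 15.75
eef_pos: [438.3, 196.2, 217.5]
tcp_rot: [-3.14, -0.002, 3.08]
contact_force: [0.5, -0.5, -1.8]
opening: 0.743
grasp_force: 55.9
```

Call:
step_arm --motion '[{"claw": 50, "delta_pos": [-3.6, 28.2, 0], "turn": 0}, {"claw": 50, "delta_pos": [-3.6, 28.2, 0], "turn": 0}, {"claw": 50, "delta_pos": [-3.6, 28.2, 0], "turn": 0}, {"claw": 50, "delta_pos": [-3.6, 28.2, 0], "turn": 0}, {"claw": 50, "delta_pos": [-3.6, 28.2, 0], "turn": 0}, {"claw": 50, "delta_pos": [0, 0, 0], "turn": 0}, {"claw": 50, "delta_pos": [0, 0, 0], "turn": 0}]'

```text
clock: 16.33
eef_pos: [466.5, 335.9, 216.9]
tcp_rot: [-3.14, -0.002, 3.082]
contact_force: [0.3, -0.4, -2.4]
opening: 0.749
grasp_force: 56.1
```

```bash
python3 - <<'E'
from h import *
import pickle
f=shot("wrist","w6"); pickle.dump(f,open("w6.pkl","wb"))
plan((467.5,335.3,190),(467.5,335.3,100))
print(proj(f,[(467.5,335.3,71)]))
h=cv2.cvtColor(np.ascontiguousarray(f["img"]),cv2.COLOR_RGB2HSV)
m=cv2.inRange(h,(18,110,110),(38,255,255))
n,l,st,c=cv2.connectedComponentsWithStats(m)
for i in np.argsort(-st[1:,4])[:2]+1: print(st[i],c[i],cast(f,c[i],63))
E
```

```text
t 16.4 at [466.3 334.9 217. ] yaw 3.081 q [ 0.62  0.3   1.76 -0.    1.08 -0.89] open 63.6 grip 56.1
 delta [-1.2  0.5 27. ] 1 rows of [-1.16  0.49 27.05]
 delta [ 0.  0. 90.] 3 rows of [ 0.  0. 30.]
[[319.65765371 188.09951498]]
[307 161  25  34 482] [319.49170124 179.79460581] [[462.52751697 335.46316632  63.        ]]
[  9 367  15  15  15] [ 16. 374.] [[642.67320207  24.07547683  63.        ]]
```

View pics/w6.png

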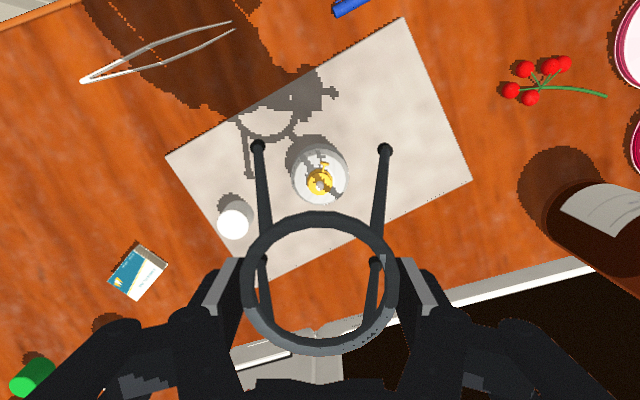

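The wick tip is at (320,187) as predicted, and the lamp is upright between the legs' paths. Lower the stand.

Call:
step_arm --motion '[{"claw": 50, "delta_pos": [-1.2, 0.5, 15], "turn": 0}, {"claw": 50, "delta_pos": [0, 0, 25], "turn": 0}, {"claw": 50, "delta_pos": [0, 0, 25], "turn": 0}, {"claw": 50, "delta_pos": [0, 0, 25], "turn": 0}, {"claw": 50, "delta_pos": [0, 0, 15], "turn": 0}, {"claw": 50, "delta_pos": [0, 0, 7], "turn": 0}, {"claw": 50, "delta_pos": [0, 0, 0], "turn": 0}]'

```text
clock: 16.97
eef_pos: [467.3, 333.9, 104.8]
tcp_rot: [-3.139, -0.003, 3.079]
contact_force: [-0.6, -0.6, -1.3]
opening: 0.742
grasp_force: 56.1
```

Call:
step_arm --motion '[{"claw": 50, "delta_pos": [0, 0, 2], "turn": 0}, {"claw": 50, "delta_pos": [0, 0, 0], "turn": 0}]'

```text
clock: 17.13
eef_pos: [469.1, 335.7, 105.4]
tcp_rot: [3.141, 0.001, 3.079]
contact_force: [0.4, 0.8, -2.8]
opening: 0.744
grasp_force: 56.1
```

Call:
step_arm --motion '[{"claw": 50, "delta_pos": [1, 0, 2], "turn": 0}, {"claw": 50, "delta_pos": [0, 0, 1], "turn": 0}, {"claw": 50, "delta_pos": [0, 0, 0], "turn": 0}]'

```text
clock: 17.38
eef_pos: [467.6, 335.9, 102.0]
tcp_rot: [3.141, 0.001, 3.08]
contact_force: [0.2, -0.2, -2.8]
opening: 0.747
grasp_force: 56.1
```

Call:
step_arm --motion '[{"claw": 50, "delta_pos": [0, 0, 1.5], "turn": 0}, {"claw": 50, "delta_pos": [0, 0, 0], "turn": 0}]'

```text
clock: 17.55
eef_pos: [467.6, 335.9, 100.1]
tcp_rot: [3.141, 0.0, 3.08]
contact_force: [-0.2, 1.2, -1.6]
opening: 0.745
grasp_force: 56.1
```

Call:
step_arm --motion '[{"claw": 50, "delta_pos": [0, 0, 1], "turn": 0}, {"claw": 50, "delta_pos": [0, 0, 0], "turn": 0}, {"claw": 50, "delta_pos": [0, 0, 0], "turn": 0}]'

```text
clock: 17.8
eef_pos: [467.6, 335.9, 99.9]
tcp_rot: [3.141, 0.0, 3.08]
contact_force: [-3.1, -1.9, 7.6]
opening: 0.745
grasp_force: 56.7
```

Call:
step_arm --motion '[{"claw": 85, "delta_pos": [0, 0, 0], "turn": 0}, {"claw": 85, "delta_pos": [0, 0, 0], "turn": 0}, {"claw": 85, "delta_pos": [0, 0, 0], "turn": 0}, {"claw": 85, "delta_pos": [0, 0, 0], "turn": 0}, {"claw": 85, "delta_pos": [0, 0, -20], "turn": 0}, {"claw": 85, "delta_pos": [0, 0, -40], "turn": 0}, {"claw": 85, "delta_pos": [0, 0, -40], "turn": 0.115}, {"claw": 85, "delta_pos": [0, 0, 0], "turn": 0.115}]'

```text
clock: 18.47
eef_pos: [470.8, 338.1, 206.4]
tcp_rot: [3.133, 0.006, 2.845]
contact_force: [1.8, 0.8, 0.7]
opening: 0.998
grasp_force: 0.0
```

```bash
python3 - <<'E'
from h import *
import pickle
f=shot("wrist","w7"); pickle.dump(f,open("w7.pkl","wb"))
print(proj(f,[(467.5,335.5,111),(467.5-33,335.5,111)]).round())
plan((420,100,170),(466.4,-52,110))
E
```

```text
[[314. 202.]
 [299. 156.]]
t 18.5 at [469.8 337.4 203.4] yaw 2.836 q [ 0.62  0.31  1.78 -0.    1.04 -0.64] open 85.1 grip 0.0
 delta [ -24.  -241.4   33.4] 8 rows of [ -2.99 -30.18   4.18]
 delta [ -90. -131.   60.] 6 rows of [-15.   -21.83  10.  ]
```

View pics/w7.png

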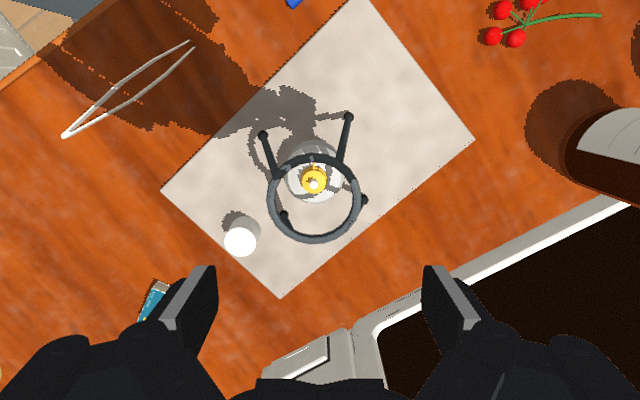

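The stand is astride the lamp, ring at (313,199), wick (313,183), cap (240,242). On to the triangle.

Call:
step_arm --motion '[{"claw": 26, "delta_pos": [-3, -30, 3], "turn": 0}, {"claw": 26, "delta_pos": [-3, -30, 3], "turn": 0}, {"claw": 26, "delta_pos": [-3, -30, 3], "turn": 0}, {"claw": 26, "delta_pos": [-3, -30, 3], "turn": 0}, {"claw": 26, "delta_pos": [-3, -30, 3], "turn": 0}, {"claw": 26, "delta_pos": [-3, -30, 3], "turn": 0}, {"claw": 26, "delta_pos": [-3, -30, 3], "turn": 0}, {"claw": 26, "delta_pos": [-3, -30, 3], "turn": 0}]'

```text
clock: 19.18
eef_pos: [420.4, 97.7, 174.2]
tcp_rot: [-3.141, -0.001, 2.853]
contact_force: [0.8, 0.1, -0.7]
opening: 0.307
grasp_force: 0.0
```

Call:
step_arm --motion '[{"claw": 26, "delta_pos": [-15, -22, 10], "turn": 0}, {"claw": 26, "delta_pos": [-15, -22, 10], "turn": 0}, {"claw": 26, "delta_pos": [-15, -22, 10], "turn": 0}, {"claw": 26, "delta_pos": [-15, -22, 10], "turn": 0}, {"claw": 26, "delta_pos": [-15, -22, 10], "turn": 0}, {"claw": 26, "delta_pos": [-14, -21, 10], "turn": 0}, {"claw": 26, "delta_pos": [0, 0, 0], "turn": 0}, {"claw": 26, "delta_pos": [0, 0, 0], "turn": 0}]'

```text
clock: 19.85
eef_pos: [468.2, -52.8, 113.9]
tcp_rot: [-3.141, -0.003, 2.849]
contact_force: [0.1, -0.1, -0.3]
opening: 0.301
grasp_force: 0.0
```

```bash
python3 - <<'E'
from h import *
import pickle
f=shot("wrist","w8"); pickle.dump(f,open("w8.pkl","wb"))
plan((466.4,-52,110),(466.4,-52,10))
h=cv2.cvtColor(np.ascontiguousarray(f["img"]),cv2.COLOR_RGB2HSV)
print(h[proj(f,[(466,-52,9)])[0].astype(int)[1],proj(f,[(466,-52,9)])[0].astype(int)[0]])
m=cv2.inRange(h,(14,12,110),(34,110,255)); m[300:]=0
m=cv2.morphologyEx(m,cv2.MORPH_OPEN,np.ones((5,5)))
n,l,st,c=cv2.connectedComponentsWithStats(m)
for i in range(1,n):
    if st[i,4]<150: continue
    q=np.argwhere(l==i)[:,::-1].astype(np.float32)
    r=cv2.minAreaRect(q);bx=cast(f,cv2.boxPoints(r),5)[:,:2]
    print(np.round(r[0]),st[i,4],cast(f,r[0],5)[0,:2].round(1),np.hypot(*(bx[1]-bx[0])).round(),np.hypot(*(bx[2]-bx[1])).round())
E
```

```text
t 19.9 at [468.2 -52.1 114.3] yaw 2.85 q [-0.11  0.29  2.06  0.    0.79 -1.39] open 25.9 grip 0.0
 delta [ 1.8 -0.4  4.3] 1 rows of [ 1.79 -0.44  4.31]
 delta [  0.   0. 100.] 4 rows of [ 0.  0. 25.]
[ 26   8 255]
[150. 146.] 39939 [ 396.9 -152.5] 179.0 202.0
[275. 171.] 705 [437.9 -77.1] 48.0 9.0
[320. 176.] 209 [450.4 -47.3] 8.0 18.0
```

View pics/w8.png

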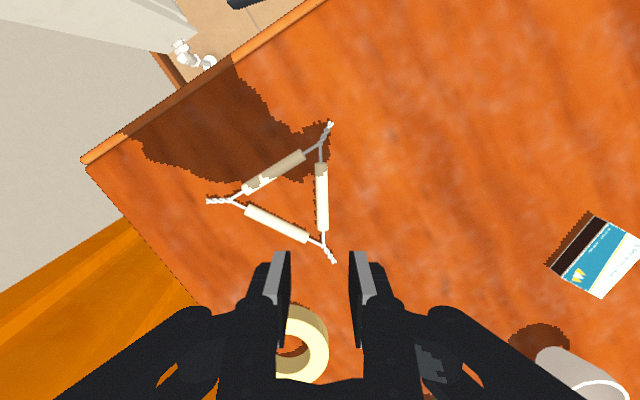

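The target tube runs upright in the picture from (321,164) to (322,230), so its middle is (321.5,197). The others are at (273.5,171) and (276,224).

```bash
python3 - <<'E'
from h import *
import pickle
f=pickle.load(open("w8.pkl","rb"))
P=cast(f,[(321.5,197),(273.5,171),(276,224)],5)[:,:2];m=P.mean(0);print(P,m,np.hypot(*(P-m).T),np.arctan2(*(P-m).T[::-1]))
e=cast(f,[(321,164),(322,230)],5)[:,:2];d=e[1]-e[0];print("tube dir",np.arctan2(d[1],d[0]),np.hypot(*d))
plan((*P[0],60),(*P[0],10))
# ring on board from w7
f=pickle.load(open("w7.pkl","rb"))
im=cv2.cvtColor(np.ascontiguousarray(f["img"]),cv2.COLOR_RGB2GRAY)
Q=cast(f,[(313.5,153),(266,199),(361,199),(313.5,244)],111)[:,:2];print(Q.round(1),(Q[0]+Q[3])/2,(Q[1]+Q[2])/2)
E
```

```text
[[465.87525842 -51.19235226]
 [437.81932154 -78.00211096]
 [476.1659148  -89.26908773]] [459.95349825 -72.82118365] [22.42484316 22.73243908 23.09493449] [ 1.30355529 -2.91166304 -0.79260824]
tube dir -0.2759765072747496 49.770700102518056
t 19.9 at [468.2 -52.1 114.3] yaw 2.85 q [-0.11  0.29  2.06  0.    0.79 -1.39] open 25.9 grip 0.0
 delta [ 2.5  0.2 54.3] 2 rows of [ 1.26  0.09 27.15]
 delta [ 0.  0. 50.] 2 rows of [ 0.  0. 25.]
[[435.1 345.3]
 [455.7 305.1]
 [474.8 366.8]
 [497.4 325.9]] [466.24378882 335.57714122] [465.28030488 335.92780016]
```

Call:
step_arm --motion '[{"claw": 26, "delta_pos": [1.3, 0.1, 30], "turn": -0.015}, {"claw": 26, "delta_pos": [1.2, 0, 30], "turn": 0}, {"claw": 26, "delta_pos": [0, 0, 30], "turn": 0}, {"claw": 26, "delta_pos": [0, 0, 12], "turn": 0}, {"claw": 26, "delta_pos": [0, 0, 0], "turn": 0}, {"claw": 26, "delta_pos": [0, 0, 0], "turn": 0}]'

```text
clock: 20.4
eef_pos: [466.1, -50.3, 13.0]
tcp_rot: [-3.141, -0.002, 2.867]
contact_force: [0.1, -0.3, 0.2]
opening: 0.302
grasp_force: 0.0
```

Call:
step_arm --motion '[{"claw": 26, "delta_pos": [0, -0.5, 3.5], "turn": 0}, {"claw": 26, "delta_pos": [0, 0, 0], "turn": 0}, {"claw": 3, "delta_pos": [0, 0, 0], "turn": 0}, {"claw": 3, "delta_pos": [0, 0, 0], "turn": 0}, {"claw": 3, "delta_pos": [0, 0, 0], "turn": 0}, {"claw": 3, "delta_pos": [0, 0, 0], "turn": 0}, {"claw": 3, "delta_pos": [0, 0, 0], "turn": 0}, {"claw": 3, "delta_pos": [0, 0, 0], "turn": 0}]' --force 35

```text
clock: 21.07
eef_pos: [467.2, -51.7, 10.5]
tcp_rot: [3.141, 0.001, 2.865]
contact_force: [-1.2, 0.8, 7.3]
opening: 0.079
grasp_force: 34.6
```

Call:
step_arm --motion '[{"claw": 3, "delta_pos": [0, 0, -10], "turn": 0}, {"claw": 3, "delta_pos": [0, 0, -30], "turn": 0}, {"claw": 3, "delta_pos": [0, 0, -35], "turn": 0}, {"claw": 3, "delta_pos": [0, 0, -35], "turn": 0}, {"claw": 3, "delta_pos": [0, 0, -35], "turn": 0}, {"claw": 3, "delta_pos": [0, 0, -30], "turn": 0}, {"claw": 3, "delta_pos": [0, 0, 0], "turn": 0}, {"claw": 3, "delta_pos": [0, 0, 0], "turn": 0}]'

```text
clock: 21.73
eef_pos: [467.6, -51.9, 186.9]
tcp_rot: [3.141, 0.005, 2.865]
contact_force: [0.2, 0.3, -1.4]
opening: 0.085
grasp_force: 34.4
```

```bash
python3 - <<'E'
from h import *
import pickle
f=shot("wrist","w9"); pickle.dump(f,open("w9.pkl","wb"))
y=sense()["tcp_rot"][2]
T=np.array([466,335.7])+22.5*np.array([np.sin(y),-np.cos(y)]);print(T)
plan((410,150,190),(*T,170),(*T,114.5))
E
```

```text
[472.15000524 357.34318451]
t 21.8 at [466.5 -51.7 185.3] yaw 2.865 q [-0.11  0.18  2.01 -0.    0.95 -1.41] open 7.0 grip 34.4
 delta [109.5 178.6  -4.7] 7 rows of [15.64 25.51 -0.67]
 delta [ -3.1 216.4  20. ] 7 rows of [-0.44 30.92  2.86]
 delta [ 0.   0.  55.5] 2 rows of [ 0.    0.   27.75]
```

View pics/w9.png

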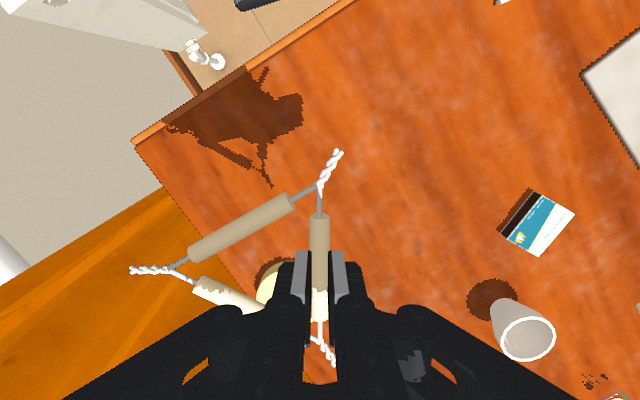

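The triangle is held by its tube, left tail tip at (131,270), upper tail tip (339,151). I'll check it's level by projection.

```bash
python3 - <<'E'
from h import *
import pickle
f=pickle.load(open("w9.pkl","rb"))
y=2.865;p=np.array([466.5,-51.7]);ty=np.array([np.sin(y),-np.cos(y)]);tx=np.array([np.cos(y),np.sin(y)])
c=p-22.5*ty
for dz in(-8,-4,0,4,8):
    z=180
    L=[*(c-62*ty),z+dz*84.5/50]; U=[*(c+62*(.5*ty+.866*tx)),z+dz*0]
    # middle of upper-left tube
    M=c+22.5*(-.5*ty+.866*tx)
    print(dz,proj(f,[L,U,[*M,z+dz*34/50]]).round().tolist())
E
```

```text
-8 [[144.0, 255.0], [342.0, 148.0], [244.0, 223.0]]
-4 [[137.0, 262.0], [342.0, 148.0], [243.0, 226.0]]
0 [[130.0, 269.0], [342.0, 148.0], [242.0, 228.0]]
4 [[121.0, 277.0], [342.0, 148.0], [241.0, 230.0]]
8 [[112.0, 286.0], [342.0, 148.0], [239.0, 233.0]]
```

Call:
step_arm --motion '[{"claw": 3, "delta_pos": [15.6, 25.5, -0.7], "turn": 0}, {"claw": 3, "delta_pos": [15.6, 25.5, -0.7], "turn": 0}, {"claw": 3, "delta_pos": [15.6, 25.5, -0.7], "turn": 0}, {"claw": 3, "delta_pos": [15.6, 25.5, -0.7], "turn": 0}, {"claw": 3, "delta_pos": [15.6, 25.5, -0.7], "turn": 0}, {"claw": 3, "delta_pos": [15.6, 25.5, -0.7], "turn": 0}, {"claw": 3, "delta_pos": [15.6, 25.5, -0.7], "turn": 0}, {"claw": 3, "delta_pos": [-0.4, 30, 1], "turn": 0}]'

```text
clock: 22.45
eef_pos: [414.9, 179.0, 186.8]
tcp_rot: [-3.138, -0.004, 2.865]
contact_force: [1.1, -1.3, -0.2]
opening: 0.081
grasp_force: 34.4
```

Call:
step_arm --motion '[{"claw": 3, "delta_pos": [-0.4, 30, 2], "turn": 0}, {"claw": 3, "delta_pos": [-0.4, 30, 2], "turn": 0}, {"claw": 3, "delta_pos": [-0.4, 30, 2], "turn": 0}, {"claw": 3, "delta_pos": [-0.4, 30, 2], "turn": 0}, {"claw": 3, "delta_pos": [-0.4, 30, 2], "turn": 0}, {"claw": 3, "delta_pos": [-0.4, 30, 2], "turn": 0}, {"claw": 3, "delta_pos": [0, 0, 0], "turn": 0}, {"claw": 3, "delta_pos": [0, 0, 0], "turn": 0}]'

```text
clock: 23.12
eef_pos: [469.4, 351.4, 174.2]
tcp_rot: [-3.139, -0.002, 2.867]
contact_force: [0.1, -1.1, -0.5]
opening: 0.082
grasp_force: 34.5
```

```bash
python3 - <<'E'
from h import *
f=shot("wrist","w10")
plan((472.2,357.3,140),(472.2,357.3,124))
E
```

```text
t 23.2 at [469.1 350.3 174.5] yaw 2.866 q [ 0.64  0.36  1.78 -0.    1.01 -0.66] open 7.1 grip 34.5
 delta [-1.1  7.6 34.5] 2 rows of [-0.53  3.79 17.23]
 delta [ 0.  0. 16.] 1 rows of [ 0.  0. 16.]
```

Call:
step_arm --motion '[{"claw": 3, "delta_pos": [-0.5, 4, 15], "turn": 0}, {"claw": 3, "delta_pos": [-0.5, 3.6, 15], "turn": 0}, {"claw": 3, "delta_pos": [0, 0, 12], "turn": 0}, {"claw": 3, "delta_pos": [0, 0, 5], "turn": 0}, {"claw": 3, "delta_pos": [0, 0, 0], "turn": 0}, {"claw": 3, "delta_pos": [0, 0, 0], "turn": 0}]'

```text
clock: 23.67
eef_pos: [473.2, 357.4, 129.4]
tcp_rot: [-3.141, -0.001, 2.864]
contact_force: [0.3, -0.3, -0.2]
opening: 0.084
grasp_force: 34.5
```

```bash
python3 - <<'E'
from h import *
plan((472.2,357.3,121))
E
```

```text
t 23.7 at [473.2 357.4 129.4] yaw 2.864 q [ 0.64  0.43  1.79 -0.    0.92 -0.65] open 7.2 grip 34.5
 delta [ 0.9 -0.4  8.4] 1 rows of [ 0.91 -0.36  8.4 ]
```

Call:
step_arm --motion '[{"claw": 3, "delta_pos": [0.9, -0.4, 4], "turn": 0}, {"claw": 3, "delta_pos": [0, 0, 2], "turn": 0}, {"claw": 3, "delta_pos": [0, 0, 0], "turn": 0}, {"claw": 3, "delta_pos": [0, 0, 0], "turn": 0}]'

```text
clock: 24.0
eef_pos: [472.5, 358.0, 123.7]
tcp_rot: [3.141, 0.0, 2.865]
contact_force: [0.2, -0.4, -1.0]
opening: 0.085
grasp_force: 34.5
```

Call:
step_arm --motion '[{"claw": 3, "delta_pos": [0, 0, 1], "turn": 0}, {"claw": 3, "delta_pos": [0, 0, 0], "turn": 0}, {"claw": 3, "delta_pos": [0, 0, 0], "turn": 0}]'

```text
clock: 24.25
eef_pos: [472.5, 358.1, 122.6]
tcp_rot: [3.141, 0.0, 2.865]
contact_force: [-0.5, -0.6, -0.6]
opening: 0.082
grasp_force: 34.5
```

Call:
step_arm --motion '[{"claw": 3, "delta_pos": [0, 0, 1], "turn": 0}, {"claw": 3, "delta_pos": [0, 0, 0], "turn": 0}, {"claw": 3, "delta_pos": [0, 0, 0], "turn": 0}]'

```text
clock: 24.5
eef_pos: [472.6, 358.1, 121.6]
tcp_rot: [3.141, 0.0, 2.865]
contact_force: [0.1, 0.9, 1.2]
opening: 0.083
grasp_force: 34.6
```

Call:
step_arm --motion '[{"claw": 3, "delta_pos": [0, 0, 0.5], "turn": 0}, {"claw": 3, "delta_pos": [0, 0, 0], "turn": 0}, {"claw": 3, "delta_pos": [0, 0, 0], "turn": 0}]'

```text
clock: 24.75
eef_pos: [472.6, 358.2, 121.5]
tcp_rot: [3.141, 0.0, 2.865]
contact_force: [-0.6, -0.0, 5.5]
opening: 0.083
grasp_force: 35.1
```

Call:
step_arm --motion '[{"claw": 14, "delta_pos": [0, 0, 0], "turn": 0}, {"claw": 20, "delta_pos": [0, 0, 0], "turn": 0}, {"claw": 24, "delta_pos": [0, 0, 0], "turn": 0}, {"claw": 24, "delta_pos": [0, 0, 0], "turn": 0}, {"claw": 24, "delta_pos": [0, 0, -10], "turn": 0}, {"claw": 24, "delta_pos": [0, 0, -20], "turn": 0}, {"claw": 24, "delta_pos": [0, 0, -40], "turn": 0}, {"claw": 80, "delta_pos": [0, -20, -25], "turn": 0}]'

```text
clock: 25.42
eef_pos: [468.4, 341.2, 219.3]
tcp_rot: [3.138, 0.002, 2.866]
contact_force: [1.0, 1.0, 0.8]
opening: 0.412
grasp_force: 0.0
```

Call:
step_arm --motion '[{"claw": 80, "delta_pos": [0, 0, 0], "turn": 0}, {"claw": 80, "delta_pos": [0, 0, 0], "turn": 0}, {"claw": 80, "delta_pos": [0, 0, 0], "turn": 0}]'

```text
clock: 25.67
eef_pos: [466.9, 338.7, 216.1]
tcp_rot: [3.141, 0.0, 2.864]
contact_force: [1.0, -0.6, -0.4]
opening: 0.834
grasp_force: 0.0
```

```bash
python3 - <<'E'
from h import *
import pickle
f=shot("wrist","w11"); pickle.dump(f,open("w11.pkl","wb"))
print(proj(f,[(466,335.7,115),(466,335.7,111)]).round())
c=f["img"][80:300,200:440]
cv2.imwrite("pics/w11c.png",cv2.resize(c,None,fx=2.5,fy=2.5,interpolation=cv2.INTER_CUBIC)[:,:,::-1])
plan((440,120,210),(610,93,200))
E
```

```text
[[316. 204.]
 [316. 202.]]
t 25.7 at [466.6 338.6 215.4] yaw 2.865 q [ 0.63  0.3   1.76  0.    1.08 -0.67] open 78.4 grip 0.0
 delta [ -34.2 -217.6    5.4] 7 rows of [ -4.88 -31.08   0.77]
 delta [-170.9   20.5   10. ] 6 rows of [-28.48   3.42   1.67]
```

View pics/w11c.png

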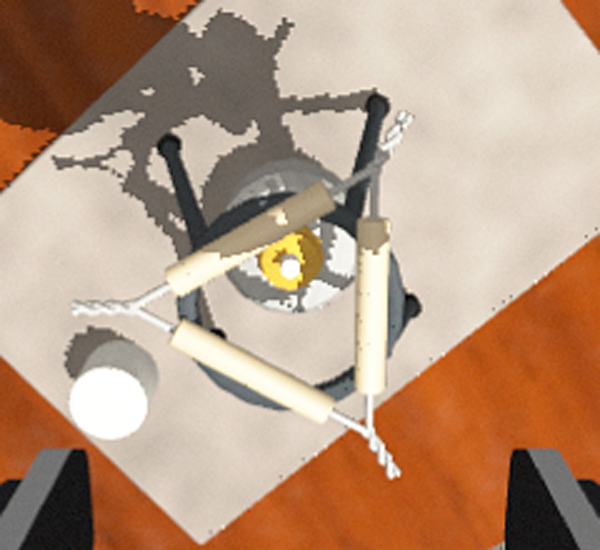

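The triangle lies flat on the ring. In crop pixels the tube middles are (372,307), (250,238), (252,371), and the ring's outer edge is left 176, right 407, top 190, bottom 408.

```bash
python3 - <<'E'
from h import *
import pickle
f=pickle.load(open("w11.pkl","rb"))
q=lambda a:np.array(a)/2.5+[200,80]
P=cast(f,q([(372,307),(250,238),(252,371)]),116)[:,:2];m=P.mean(0);print(P,m,np.hypot(*(P-m).T))
Q=cast(f,q([(176,297),(407,297),(275,190),(285,408)]),111)[:,:2];print(Q,(Q[0]+Q[1])/2,(Q[2]+Q[3])/2)
# tail tips check
t=cast(f,q([(72,308),(407,113),(395,476)]),115)[:,:2];print(t,t.mean(0))
E
```

```text
[[471.38012562 358.14741998]
 [443.12440862 331.16259302]
 [480.63274554 320.40267671]] [465.04575993 336.57089657] [22.48711967 22.57864899 22.45808215]
[[454.95316709 305.40101663]
 [472.9265479  368.41788457]
 [433.22376499 341.03153289]
 [496.52576154 325.54448988]] [463.93985749 336.9094506 ] [464.87476326 333.28801139]
[[448.98738022 277.36988505]
 [422.49754886 380.2072893 ]
 [525.0427981  351.49164212]] [465.50924239 336.35627216]
```

Call:
step_arm --motion '[{"claw": 68, "delta_pos": [-5, -31, 1], "turn": 0}, {"claw": 68, "delta_pos": [-5, -31, 1], "turn": 0}, {"claw": 68, "delta_pos": [-5, -31, 1], "turn": 0}, {"claw": 68, "delta_pos": [-5, -31, 1], "turn": 0}, {"claw": 68, "delta_pos": [-5, -31, 1], "turn": 0}, {"claw": 68, "delta_pos": [-5, -31, 1], "turn": 0}, {"claw": 68, "delta_pos": [-5, -31, 1], "turn": 0}, {"claw": 68, "delta_pos": [-28, 3.4, 2], "turn": 0}]'

```text
clock: 26.38
eef_pos: [463.2, 112.1, 205.0]
tcp_rot: [-3.137, -0.007, 2.864]
contact_force: [0.0, 1.3, 0.2]
opening: 0.793
grasp_force: 0.0
```

Call:
step_arm --motion '[{"claw": 68, "delta_pos": [-28, 3.4, 2], "turn": 0}, {"claw": 68, "delta_pos": [-28, 3.4, 2], "turn": 0}, {"claw": 68, "delta_pos": [-28, 3.4, 2], "turn": 0}, {"claw": 68, "delta_pos": [-28, 3.4, 2], "turn": 0}, {"claw": 68, "delta_pos": [-28, 3.4, 2], "turn": 0}, {"claw": 68, "delta_pos": [0, 0, 0], "turn": 0}, {"claw": 68, "delta_pos": [0, 0, 0], "turn": 0}]'

```text
clock: 26.97
eef_pos: [608.6, 94.0, 194.9]
tcp_rot: [-3.14, -0.003, 2.864]
contact_force: [0.5, -0.2, 0.4]
opening: 0.795
grasp_force: 0.0
```

```bash
python3 - <<'E'
from h import *
import pickle
f=shot("wrist","w12"); pickle.dump(f,open("w12.pkl","wb"))
u=proj(f,[(658.5,93,48)])[0];print(u)
h=cv2.cvtColor(np.ascontiguousarray(f["img"]),cv2.COLOR_RGB2HSV)
m=cv2.inRange(h,(0,0,80),(180,70,255));k=np.zeros_like(m);cv2.circle(k,tuple(int(v) for v in u),52,255,-1);m&=k
n,l,st,c=cv2.connectedComponentsWithStats(m)
i=1+np.argmax(st[1:,4]);print(st[i],c[i])
x,y,w,hh=st[i,:4]
# rim left/right extremes
for e in(w,):
    print("x-range mid",x+w/2, cast(f,[(x,u[1]),(x+w,u[1])],48)[:,:2])
print("rim bottom y",y+hh,cast(f,[(x+w/2,y+hh)],48))
plan((658.5,93,90),(658.5,93,29))
E
```

```text
[334.78921062 240.20774171]
[ 307  210   57   58 2547] [334.74087161 238.71770711]
x-range mid 335.5 [[651.90564616  69.86433117]
 [665.41572914 117.30996594]]
rim bottom y 268 [[684.61695933  86.58040645  48.        ]]
t 27.0 at [607.6  94.2 195.2] yaw 2.865 q [ 0.15  0.38  1.69  0.    1.07 -1.14] open 68.0 grip 0.0
 delta [-49.3  12.8 105.2] 4 rows of [-12.32   3.2   26.29]
 delta [ 0.  0. 61.] 2 rows of [ 0.   0.  30.5]
```

Call:
step_arm --motion '[{"claw": 68, "delta_pos": [-12.5, 3.2, 23], "turn": 0}, {"claw": 68, "delta_pos": [-12.5, 3.2, 23], "turn": 0}, {"claw": 68, "delta_pos": [-12.5, 3.2, 23], "turn": 0}, {"claw": 68, "delta_pos": [-12.5, 3.2, 23], "turn": 0}, {"claw": 68, "delta_pos": [0, 0, 0], "turn": 0}, {"claw": 68, "delta_pos": [0, 0, 0], "turn": 0}]'

```text
clock: 27.52
eef_pos: [658.1, 93.0, 103.6]
tcp_rot: [-3.14, -0.004, 2.865]
contact_force: [-0.5, -0.4, -0.3]
opening: 0.794
grasp_force: 0.0
```

```bash
python3 - <<'E'
from h import *
plan((659.5,93.4,32))
E
```

```text
t 27.5 at [658.1  93.  103.6] yaw 2.865 q [ 0.14  0.56  1.64  0.    0.95 -1.16] open 67.8 grip 0.0
 delta [-1.3  0.8 71.6] 3 rows of [-0.43  0.26 23.85]
```

Call:
step_arm --motion '[{"claw": 68, "delta_pos": [-1.3, 0.8, 20], "turn": 0}, {"claw": 68, "delta_pos": [0, 0, 25], "turn": 0}, {"claw": 68, "delta_pos": [0, 0, 23], "turn": 0}, {"claw": 68, "delta_pos": [0, 0, 0], "turn": 0}, {"claw": 68, "delta_pos": [0, 0, 0], "turn": 0}]'

```text
clock: 27.93
eef_pos: [660.5, 93.4, 37.7]
tcp_rot: [-3.141, -0.001, 2.865]
contact_force: [0.1, -0.5, 0.1]
opening: 0.798
grasp_force: 0.0
```

Call:
step_arm --motion '[{"claw": 40, "delta_pos": [0, 0, 0], "turn": 0}, {"claw": 40, "delta_pos": [0, 0, 0], "turn": 0}, {"claw": 40, "delta_pos": [0, 0, 0], "turn": 0}, {"claw": 40, "delta_pos": [0, 0, 0], "turn": 0}, {"claw": 40, "delta_pos": [0, 0, 0], "turn": 0}]' --force 25

```text
clock: 28.35
eef_pos: [663.0, 93.4, 39.8]
tcp_rot: [3.14, 0.003, 2.865]
contact_force: [-1.3, -0.8, 5.8]
opening: 0.568
grasp_force: 25.1
```

Call:
step_arm --motion '[{"claw": 40, "delta_pos": [0, 0, -10], "turn": 0}, {"claw": 40, "delta_pos": [0, 0, -30], "turn": 0}, {"claw": 40, "delta_pos": [0, 0, -35], "turn": 0}, {"claw": 40, "delta_pos": [0, 0, -35], "turn": 0}, {"claw": 40, "delta_pos": [0, 0, -35], "turn": 0}, {"claw": 40, "delta_pos": [0, 0, -25], "turn": 0}, {"claw": 40, "delta_pos": [0, 0, 0], "turn": 0}, {"claw": 40, "delta_pos": [0, 0, 0], "turn": 0}]'

```text
clock: 29.02
eef_pos: [662.8, 93.4, 210.7]
tcp_rot: [3.139, 0.005, 2.865]
contact_force: [-1.0, 0.3, -1.5]
opening: 0.566
grasp_force: 26.2
```

```bash
python3 - <<'E'
from h import *
import pickle
f=shot("wrist","w13"); pickle.dump(f,open("w13.pkl","wb"))
plan((440,130,220),(465.2,336.5,220))
p=sense()["eef_pos"]; zr=p[2]+48-39.8
print(proj(f,[(*p[:2],zr)]))
c=f["img"][200:360,220:420]
cv2.imwrite("pics/w13c.png",cv2.resize(c,None,fx=3,fy=3,interpolation=cv2.INTER_CUBIC)[:,:,::-1])
E
```

```text
t 29.1 at [661.7  93.3 208.5] yaw 2.865 q [ 0.14  0.45  1.56 -0.    1.13 -1.16] open 48.7 grip 26.2
 delta [223.3 -25.2 -11.5] 7 rows of [31.9  -3.61 -1.64]
 delta [ 32.2 205.5  -0. ] 7 rows of [ 4.6  29.36 -0.  ]
[[320.21626426 284.31100757]]
```

View pics/w13c.png

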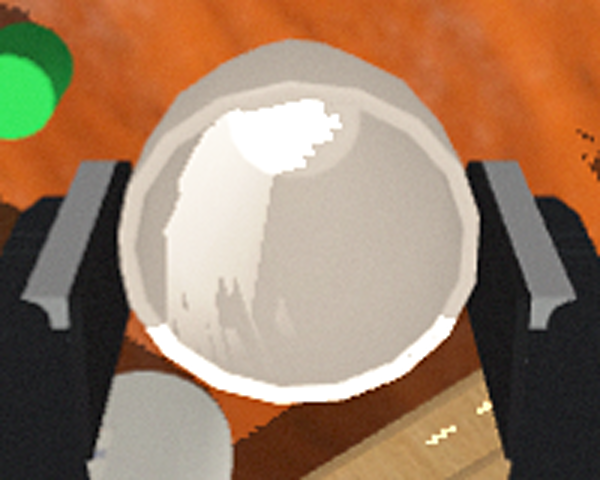

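The crucible is held upright; in the crop its rim spans x 120–478, y 82–402. That was my 15th picture, one over the 14 allowed, so I'll only use numbers from here.

```bash
python3 - <<'E'
from h import *
import pickle
f=pickle.load(open("w13.pkl","rb"))
q=lambda a:np.array(a)/3+[220,200]
for z in(213,217,221):
    Q=cast(f,q([(119,240),(479,240),(298,82),(300,402)]),z)[:,:2]
    print(z,(Q[0]+Q[1])/2,np.hypot(*(Q[1]-Q[0])),(Q[2]+Q[3])/2,np.hypot(*(Q[3]-Q[2])))
E
```

```text
213 [661.80432799  93.02566391] 50.46665227938705 [663.38013704  92.56780469] 51.079618860541686
217 [659.49376065  93.66126342] 48.92525112453485 [661.02143981  93.21738857] 49.519495889333484
221 [657.1831933   94.29686293] 47.38384996968265 [658.66274259  93.86697245] 47.95937291812528
```

Call:
step_arm --motion '[{"claw": 40, "delta_pos": [15, -2, -1.5], "turn": 0}, {"claw": 40, "delta_pos": [30, -3.5, -1.5], "turn": 0}, {"claw": 40, "delta_pos": [32, -3.6, -1.5], "turn": 0}, {"claw": 40, "delta_pos": [32, -3.6, -1.5], "turn": 0}, {"claw": 40, "delta_pos": [32, -3.6, -1.5], "turn": 0}, {"claw": 40, "delta_pos": [32, -3.6, -1.5], "turn": 0}, {"claw": 40, "delta_pos": [32, -3.6, -1.5], "turn": 0}, {"claw": 40, "delta_pos": [18, 10, 0], "turn": 0}]'

```text
clock: 29.73
eef_pos: [438.4, 139.8, 216.0]
tcp_rot: [-3.138, -0.004, 2.864]
contact_force: [0.5, 0.9, -1.8]
opening: 0.568
grasp_force: 26.2
```

Call:
step_arm --motion '[{"claw": 40, "delta_pos": [5, 28, 0], "turn": 0}, {"claw": 40, "delta_pos": [5, 29, 0], "turn": 0}, {"claw": 40, "delta_pos": [5, 29, 0], "turn": 0}, {"claw": 40, "delta_pos": [5, 29, 0], "turn": 0}, {"claw": 40, "delta_pos": [5, 29, 0], "turn": 0}, {"claw": 40, "delta_pos": [5, 29, 0], "turn": 0}, {"claw": 40, "delta_pos": [0, 0, 0], "turn": 0}, {"claw": 40, "delta_pos": [0, 0, 0], "turn": 0}]'

```text
clock: 30.4
eef_pos: [460.9, 316.4, 216.0]
tcp_rot: [-3.14, -0.002, 2.867]
contact_force: [-1.2, -0.9, 0.1]
opening: 0.568
grasp_force: 26.2
```

```bash
python3 - <<'E'
from h import *
plan((465.2,336.5,180),(465.2,336.5,148))
E
```

```text
t 30.4 at [460.9 316.4 216. ] yaw 2.867 q [ 0.6   0.28  1.8  -0.    1.07 -0.7 ] open 48.5 grip 26.2
 delta [ 1.3 20.5 36. ] 2 rows of [ 0.64 10.27 18.01]
 delta [ 0.  0. 32.] 1 rows of [ 0.  0. 32.]
```

Call:
step_arm --motion '[{"claw": 40, "delta_pos": [0.7, 10.5, 0], "turn": 0}, {"claw": 40, "delta_pos": [0.6, 10, 0], "turn": 0}, {"claw": 40, "delta_pos": [0, 0, 15], "turn": 0}, {"claw": 40, "delta_pos": [0, 0, 18], "turn": 0}, {"claw": 40, "delta_pos": [0, 0, 0], "turn": 0}, {"claw": 40, "delta_pos": [0, 0, 0], "turn": 0}]'

```text
clock: 30.9
eef_pos: [465.8, 335.3, 183.9]
tcp_rot: [-3.14, -0.001, 2.864]
contact_force: [-0.2, -0.6, -0.3]
opening: 0.57
grasp_force: 26.2
```

```bash
python3 - <<'E'
from h import *
plan((465.2,336.5,143))
E
```

```text
t 30.9 at [465.8 335.3 183.9] yaw 2.864 q [ 0.62  0.34  1.8  -0.    1.01 -0.67] open 48.6 grip 26.2
 delta [ 0.9  1.  40.9] 2 rows of [ 0.43  0.51 20.43]
```

Call:
step_arm --motion '[{"claw": 40, "delta_pos": [0.9, 1, 12], "turn": 0}, {"claw": 40, "delta_pos": [0, 0, 12], "turn": 0}, {"claw": 40, "delta_pos": [0, 0, 8], "turn": 0}, {"claw": 40, "delta_pos": [0, 0, 2], "turn": 0}, {"claw": 40, "delta_pos": [0, 0, 0], "turn": 0}, {"claw": 40, "delta_pos": [0, 0, 0], "turn": 0}]'

```text
clock: 31.4
eef_pos: [465.6, 337.1, 150.5]
tcp_rot: [-3.141, -0.0, 2.865]
contact_force: [-0.4, 0.0, -0.4]
opening: 0.57
grasp_force: 26.2
```

Call:
step_arm --motion '[{"claw": 40, "delta_pos": [0, 0, 2], "turn": 0}, {"claw": 40, "delta_pos": [0, 0, 0], "turn": 0}]'

```text
clock: 31.57
eef_pos: [465.7, 337.2, 148.6]
tcp_rot: [3.141, 0.0, 2.865]
contact_force: [0.0, -0.6, -0.4]
opening: 0.57
grasp_force: 26.2
```

Call:
step_arm --motion '[{"claw": 40, "delta_pos": [0, -0.4, 2], "turn": 0}, {"claw": 40, "delta_pos": [0, 0, 0], "turn": 0}, {"claw": 40, "delta_pos": [0, 0, 1], "turn": 0}, {"claw": 40, "delta_pos": [0, 0, 0], "turn": 0}]'

```text
clock: 31.9
eef_pos: [465.6, 336.7, 145.5]
tcp_rot: [3.141, 0.0, 2.865]
contact_force: [0.6, 0.3, 1.0]
opening: 0.566
grasp_force: 26.2
```

Call:
step_arm --motion '[{"claw": 40, "delta_pos": [0, 0, 1], "turn": 0}, {"claw": 40, "delta_pos": [0, 0, 0], "turn": 0}, {"claw": 40, "delta_pos": [0, 0, 0], "turn": 0}]'

```text
clock: 32.15
eef_pos: [465.4, 336.7, 144.5]
tcp_rot: [3.142, -0.0, 2.865]
contact_force: [0.8, -0.0, -0.2]
opening: 0.569
grasp_force: 26.2
```

Call:
step_arm --motion '[{"claw": 40, "delta_pos": [0, 0, 1], "turn": 0}, {"claw": 40, "delta_pos": [0, 0, 0], "turn": 0}, {"claw": 40, "delta_pos": [0, 0, 0], "turn": 0}]'

```text
clock: 32.4
eef_pos: [465.4, 336.7, 143.4]
tcp_rot: [-3.141, -0.0, 2.865]
contact_force: [0.5, 0.6, -0.9]
opening: 0.568
grasp_force: 26.2
```

Call:
step_arm --motion '[{"claw": 40, "delta_pos": [0, 0, 1], "turn": 0}, {"claw": 40, "delta_pos": [0, 0, 0], "turn": 0}, {"claw": 40, "delta_pos": [0, 0, 0], "turn": 0}]'

```text
clock: 32.65
eef_pos: [465.5, 336.7, 142.5]
tcp_rot: [-3.142, 0.0, 2.865]
contact_force: [0.1, -0.3, -0.0]
opening: 0.566
grasp_force: 26.2
```

Call:
step_arm --motion '[{"claw": 40, "delta_pos": [0, 0, 1], "turn": 0}, {"claw": 40, "delta_pos": [0, 0, 0], "turn": 0}, {"claw": 40, "delta_pos": [0, 0, 0], "turn": 0}]'

```text
clock: 32.9
eef_pos: [465.6, 336.7, 141.6]
tcp_rot: [3.142, 0.0, 2.865]
contact_force: [1.0, -1.0, 1.6]
opening: 0.568
grasp_force: 26.4
```

Call:
step_arm --motion '[{"claw": 40, "delta_pos": [0, 0, 0.8], "turn": 0}, {"claw": 40, "delta_pos": [0, 0, 0], "turn": 0}, {"claw": 40, "delta_pos": [0, 0, 0], "turn": 0}]'

```text
clock: 33.15
eef_pos: [465.8, 336.7, 141.0]
tcp_rot: [3.141, 0.001, 2.865]
contact_force: [2.0, -1.9, 5.8]
opening: 0.566
grasp_force: 26.6
```

Contact came at 141 mm, right at the expected seat height. Release gently, rise and check.

Call:
step_arm --motion '[{"claw": 54, "delta_pos": [0, 0, 0], "turn": 0}, {"claw": 60, "delta_pos": [0, 0, 0], "turn": 0}, {"claw": 70, "delta_pos": [0, 0, 0], "turn": 0}, {"claw": 70, "delta_pos": [0, 0, 0], "turn": 0}, {"claw": 70, "delta_pos": [0, 0, -10], "turn": 0}, {"claw": 70, "delta_pos": [0, 0, -30], "turn": 0}, {"claw": 70, "delta_pos": [0, 0, -40], "turn": 0}, {"claw": 70, "delta_pos": [0, 0, -20], "turn": 0}]'

```text
clock: 33.82
eef_pos: [466.4, 337.5, 245.1]
tcp_rot: [3.139, 0.002, 2.865]
contact_force: [1.8, 1.0, 0.8]
opening: 0.821
grasp_force: 0.0
```

Call:
step_arm --motion '[{"claw": 70, "delta_pos": [30, 0, -15], "turn": 0}, {"claw": 70, "delta_pos": [30, 0, -10], "turn": 0}, {"claw": 70, "delta_pos": [10, 0, 0], "turn": 0}, {"claw": 70, "delta_pos": [0, 0, 0], "turn": 0}, {"claw": 70, "delta_pos": [0, 0, 0], "turn": 0}]'

```text
clock: 34.23
eef_pos: [398.0, 355.9, 266.0]
tcp_rot: [3.141, 0.001, 2.866]
contact_force: [-0.5, -0.4, 0.1]
opening: 0.823
grasp_force: 0.0
```

```bash
python3 - <<'E'
from h import *
import pickle
f=shot("wrist","w14"); pickle.dump(f,open("w14.pkl","wb"))
plan()
X=[(465.5,336.5,149),(505.8,250.5,36),(465.2,336.5,116)]
u=proj(f,X);print(u.round())
h=cv2.cvtColor(np.ascontiguousarray(f["img"]),cv2.COLOR_RGB2HSV)
# cream tubes: S 25..110 , print segments; crucible: bright low sat
m=cv2.inRange(h,(16,38,120),(34,120,255));k=np.zeros_like(m);cv2.circle(k,tuple(int(v) for v in u[2]),70,255,-1);m&=k
n,l,st,c=cv2.connectedComponentsWithStats(m)
for i in range(1,n):
    if st[i,4]>40: print("tube",st[i],c[i].round(),cast(f,c[i],116)[0,:2].round(1))
g=cv2.cvtColor(np.ascontiguousarray(f["img"]),cv2.COLOR_RGB2GRAY)
e=cv2.HoughCircles(cv2.medianBlur(g,3),cv2.HOUGH_GRADIENT,1.2,20,param1=120,param2=30,minRadius=10,maxRadius=60)
for x,y,r in e[0][:8]:
    print("circ",x,y,r,"z149",cast(f,(x,y),149)[0,:2].round(1),"z36",cast(f,(x,y),36)[0,:2].round(1),"dia149",(np.linalg.norm(np.diff(cast(f,[(x-r,y),(x+r,y)],149),axis=0))).round(1))
E
```

```text
t 34.3 at [398.5 355.7 265.6] yaw 2.865 q [ 0.73  0.19  1.8  -0.    1.16 -0.57] open 69.8 grip 0.0
[[320. 280.]
 [257. 277.]
 [319. 260.]]
tube [279 221  54  36 540] [304. 239.] [441.6 329. ]
tube [337 231  13  43 174] [343. 247.] [458.4 360.4]
tube [280 261  14  14  83] [286. 267.] [463.4 305.6]
circ 599.4 53.4 54.04 z149 [353.7 556.2] z36 [368.  637.3] dia149 68.2
circ 582.60004 40.2 58.0 z149 [342.7 546.3] z36 [352. 623.] dia149 72.7
circ 317.40002 263.40002 38.2 z149 [450.6 338.9] z36 [508.6 322. ] dia149 60.4
circ 616.2 133.8 38.2 z149 [410.  565.5] z36 [449.6 650.8] dia149 51.3
circ 513.0 5.4 31.96 z149 [310.2 506.1] z36 [304.8 564.6] dia149 39.5
circ 293.40002 201.00002 34.24 z149 [395.8 335.9] z36 [429.  317.7] dia149 51.1
circ 575.4 63.000004 35.559998 z149 [355.3 541.4] z36 [370.4 615.8] dia149 45.5
circ 318.6 286.2 34.120003 z149 [470.6 334.2] z36 [537.6 315.3] dia149 55.1
```

Call:
step_arm --motion '[{"claw": 70, "delta_pos": [0, -35, 0], "turn": 0}, {"claw": 70, "delta_pos": [0, -35, 0], "turn": 0}, {"claw": 70, "delta_pos": [0, -35, 0], "turn": 0}, {"claw": 70, "delta_pos": [0, -35, 0], "turn": 0}, {"claw": 70, "delta_pos": [0, -35, 0], "turn": 0}, {"claw": 70, "delta_pos": [0, -35, 0], "turn": 0}, {"claw": 70, "delta_pos": [0, -35, 0], "turn": 0}, {"claw": 70, "delta_pos": [0, -35, 0], "turn": 0}]'

```text
clock: 34.95
eef_pos: [321.4, 84.7, 265.4]
tcp_rot: [-3.141, -0.0, 2.865]
contact_force: [1.5, -0.2, -0.1]
opening: 0.823
grasp_force: 0.0
```

```bash
python3 - <<'E'
from h import *
import pickle
plan()
f=shot("top","t2")
X=[(465.5,336.5,149),(505.8,250.5,36),(465.2,336.5,116)]
u=proj(f,X);print(u.round(1))
def circ(m,c,r,z):
    k=np.zeros_like(m);cv2.circle(k,tuple(int(round(v)) for v in c),r,255,-1);m=m&k
    cs,_=cv2.findContours(m,cv2.RETR_EXTERNAL,cv2.CHAIN_APPROX_NONE)
    q=max(cs,key=cv2.contourArea);p=cast(f,cv2.convexHull(q).reshape(-1,2).astype(float),z)[:,:2]
    (x,y),rr=cv2.minEnclosingCircle(p.astype(np.float32))
    return cv2.contourArea(q),(round(x,1),round(y,1)),2*rr
h=cv2.cvtColor(np.ascontiguousarray(f["img"]),cv2.COLOR_RGB2HSV)
print("cap",circ(cv2.inRange(h,(0,0,215),(180,40,255)),u[1],12,36))
y0,x0=int(u[0][1]),int(u[0][0])
v=h[...,2]
print(v[y0,x0-32:x0+33].tolist());print(h[y0,x0-32:x0+33,1].tolist())
print(v[y0-32:y0+33,x0].tolist());print(h[y0-32:y0+33,x0,1].tolist())
# matchbox / tape unchanged vs start
a=cv2.imread("pics/top0.png").astype(int);b=cv2.imread("pics/t2.png").astype(int)
for n,(x,y) in{"match":(316,209),"tape":(425,203)}.items(): print(n,np.abs(a-b)[y-18:y+19,x-18:x+19].mean())
E
```

```text
t 35.0 at [321.4  84.7 265.4] yaw 2.865 q [ 0.25 -0.17  2.16 -0.    1.15 -1.04] open 70.3 grip 0.0
[[210.3 263.3]
 [263.4 238.5]
 [215.  261.6]]
cap (115.5, (509.6, 249.5), 28.641990661621094)
[177, 176, 176, 174, 174, 174, 175, 176, 177, 177, 177, 177, 177, 177, 177, 177, 176, 174, 174, 185, 210, 212, 169, 137, 135, 136, 136, 137, 137, 137, 138, 139, 158, 202, 235, 247, 249, 250, 250, 249, 249, 249, 247, 239, 228, 212, 173, 133, 120, 119, 128, 156, 182, 182, 157, 137, 118, 104, 98, 97, 98, 97, 97, 97, 97]
[24, 25, 25, 23, 23, 23, 23, 23, 23, 23, 23, 23, 23, 22, 23, 24, 25, 23, 23, 22, 19, 19, 23, 24, 23, 24, 24, 26, 24, 24, 26, 26, 24, 20, 16, 15, 15, 16, 16, 15, 15, 15, 15, 16, 18, 19, 24, 27, 23, 19, 30, 46, 48, 45, 32, 15, 11, 10, 10, 16, 23, 24, 26, 26, 26]
[172, 170, 168, 164, 148, 116, 98, 103, 119, 151, 166, 169, 151, 129, 111, 94, 93, 124, 157, 190, 219, 191, 151, 140, 140, 141, 140, 140, 141, 142, 144, 148, 158, 162, 165, 163, 164, 167, 169, 172, 174, 175, 176, 196, 227, 212, 181, 172, 174, 174, 174, 173, 172, 171, 171, 171, 171, 171, 170, 168, 166, 164, 164, 164, 165]
[24, 24, 24, 23, 24, 18, 5, 5, 4, 8, 8, 8, 8, 12, 7, 8, 3, 25, 28, 20, 15, 19, 22, 24, 24, 25, 26, 26, 25, 23, 23, 24, 24, 24, 23, 23, 23, 23, 21, 22, 22, 22, 22, 17, 15, 23, 37, 31, 26, 23, 25, 24, 24, 24, 24, 24, 22, 24, 24, 24, 23, 23, 23, 23, 25]
match 0.5074263452641831
tape 0.4161188215242269
```

```bash
python3 - <<'E'
from h import *
f=shot("scene","s2")
a=np.linspace(0,2*np.pi,72,endpoint=False)
c=np.array([465.3,336.5])
rim=proj(f,[(c[0]+25*np.cos(t),c[1]+25*np.sin(t),149) for t in a])
print("pred rim x",rim[:,0].min().round(1),rim[:,0].max().round(1),"y",rim[:,1].min().round(1),rim[:,1].max().round(1))
h=cv2.cvtColor(np.ascontiguousarray(f["img"]),cv2.COLOR_RGB2HSV)
i=rim[:,0].argmin();j=rim[:,0].argmax();y=int(rim[:,1].mean())
for yy in(int(rim[i,1]),int(rim[j,1])): 
  x0,x1=int(rim[:,0].min()),int(rim[:,0].max())
  print(yy,"L",x0-6,h[yy,x0-6:x0+8,2].tolist(),"R",x1-7,h[yy,x1-7:x1+8,2].tolist())
xm=int(rim[:,0].mean());y0=int(rim[:,1].min());y1=int(rim[:,1].max())
print(xm,"T",y0-8,h[y0-8:y0+9,xm,2].tolist(),h[y0-8:y0+9,xm,1].tolist())
E
```

```text
pred rim x 237.7 266.6 y 207.6 224.0
216 L 231 [158, 155, 154, 154, 156, 174, 168, 186, 235, 223, 152, 156, 162, 167] R 259 [201, 203, 203, 206, 207, 208, 230, 240, 169, 143, 142, 144, 146, 148, 150]
214 L 231 [160, 156, 150, 150, 156, 170, 167, 166, 185, 230, 198, 159, 162, 166] R 259 [184, 199, 198, 200, 201, 203, 213, 216, 165, 144, 147, 148, 147, 150, 148]
252 T 199 [128, 222, 181, 162, 159, 160, 161, 159, 161, 167, 223, 174, 173, 174, 177, 174, 175] [16, 13, 13, 14, 13, 16, 19, 14, 16, 17, 17, 22, 24, 23, 23, 22, 23]
```

The scene view agrees: rim left 238, right 266.5, top 208.5, against predicted 237.7, 266.6 and 207.6. So the crucible is seated level at the right height. Handing in.

```bash
python3 -c "
from rig import *
print(sign_off())"
```

```text
the job is handed in; nothing more can be done
None
```

I handed the job in after about 35 s of robot time: the lamp, stand, triangle, crucible and cap are set up on the board and measured in place, and the matchbox and tape roll look unmoved. `sign_off()` returned no verdict, and I viewed 15 pictures, one over the limit of 14.

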